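# Knock two stuck plugs out of a plug cutter and move the tray of plugs

## Robot

A 7-joint arm with a two-finger parallel gripper is mounted at the origin on the work surface. World frame = base frame: x ahead of the robot, y to its left, z up, the work surface at z = 0. Lengths are in m, angles in degrees, forces in N, time in s.
With the tool pointing down it reaches from about 0.425 to 1.025 m from the base axis. Payload 3.6 kg.
Tool frame: the origin (TCP) lies between the finger pads; the fingertips stand 17 mm ahead of it and the grasp point (between the pads) lies 2 mm behind it; z points along the fingers, y is the line along which they close (so a half turn about z gives the same grasp; the last joint's range is limited). The gripper opens to 85 mm and grips with 20 to 120 N. Pads are 22 mm wide; open, the fingers measure 114 mm over their backs; the gripper's body (76 mm by 85 mm) begins 54 mm behind the grasp point. The pads swing forward as they close: fully open they stand 13 mm farther back than shut.
Start: joints at [-75.43, 33.873, 2.773, 92.16, -1.908, 54.013, -1.931], TCP at [0.247, 0.682, 0.248] pointing down, gripper open.
Joint ranges: [-153.93, 153.93], [-27.13, 128.08], [-72.61, 78.16], [10.71, 143.7], [-87.88, 267.88], [4.46, 118.87], [-176.78, 176.78]. Speed limits (degrees/s): [147.25, 147.25, 180, 180, 180, 180, 180].

## Interface

Orientations are given as [roll, pitch, yaw] about the fixed x, y, z axes, in that order (R = Rz(yaw) Ry(pitch) Rx(roll)).
In Python, from cell import arm gives the robot as it stands. The module is installed in compiled form; this text tells all that it offers.
- The arm moves only by the shell command python3 -m inch 'ROWS' [FORCE]. ROWS is JSON, a list of rows, each an object of numbers: "dx", "dy", "dz": the shift along the tool's x, y, z in cm; "ax", "ay", "az": the turn, a rotation vector about the tool's x, y, z in degrees; "claw": the opening, from 0 (shut) to 1 (fully open). A call has 1 to 10 rows; each row shifts and turns the commanded pose from where the row before left it, along the tool's axes as they then stand; what a row does not reach is not made up. A row lasts 1/8 s, in which the tool goes at most 62.5 mm and 10.7 degrees, less where a joint would pass 70% of its speed; a pose out of reach is approached as far as the arm can. A call is refused whole if a number of a shift passes 6.25 or a number of a turn 10.7, either way. A call with a gripper value outside its range is refused whole. The fingers move at their own pace and stop on an object; FORCE is the grip in N (left out, the last holds). Time passes only in rows, so rows that do not move let the fingers close. It gives the time, the measured TCP pose, the force, the opening and the grip force at its end, in the units of the state.
- arm.sense(): the state, without advancing time (a new reading comes with each control period).
- arm.snapshot(name): name is "side" or "top" or "wrist"; returns the picture (384x512x3 uint8, blue, green, red); there is no depth.
- arm.camera_info(name): a dict with "camera_matrix" (3x3 intrinsics, pixels), "k1" (the pictures are not rectified: a ray, as slopes to the right and down, at radius r is drawn at 1 + k1 r^2 times it, then the intrinsics apply), "R" (3x3) and "t" (3): a world point X has camera coordinates R X + t; the wrist camera has in their place "T_tool_cam" (4x4, takes a point from camera to tool coordinates, whose origin is the TCP and whose axes are the flange's). Camera axes: x right, y down, z forward; pixel columns grow to the right and rows downward; lengths in m; the calibration is good to about 2 mm. A picture is of the moment at which its call begins: read the wrist's pose just before it. camera_info takes no time and is no camera call.
- arm.job_done(): hands the job in; it is judged then, once.
The state is a dict: "time": time; "joint_pos": joint angles; "qvel": joint speeds; "tau": joint torques, N m; "ee_pos": TCP position; "orientation": TCP orientation; "contact_force": force on the tool from outside, world axes, zero at the start; "moment": the same for the moment, N m; "grip_width": finger opening in m; "gripper_force": force on a finger pad.
Only numpy, scipy, OpenCV 4.12 (cv2) and the standard library are available. Lean on these libraries where they do the work, as an engineer would, in place of code of your own. Each camera call takes 0.05 s, during which the arm holds its last target. There are 200 camera calls.

## Task

Tip the steel plug-cutter tube that is clamped in the blue tilting vise over to its stop, so that its toothed end points down into the green tray, then take the red-handled knock-out rod from the wooden block and push it right down through the tube until both stuck plugs have dropped into the tray. Put the rod back in its hole in the block, then pick up the tray and carry it level, with all four plugs in it, to the cork mat and set it down flat with the whole tray on the mat. Leave the tube tipped over and do not disturb the other things on the bench.

Things in the scene. Friction and masses are not known exactly. Their poses are not given: they have to be found in the camera images.
- cutter (a joint): tilt of the plug-cutter tube in the vise, rad: 0 = upright (the start), 0.65 = against its stop (37 degrees). Turns about the vise's y axis through cutter_pivot: as it grows the mouth leans to the vise's -x side (towards the robot) and the toothed lower end swings out to +x, over the tray. Friction hinge: takes 0.5 N m (10 N across the tube near the mouth), stays where left.
- cutter_pivot (a point): where the hinge axis crosses the tube's axis, 126 mm above the bench; axes as cutter_mouth. Steel jaws, turning with the tube, hide it from 17 mm below to 17 mm above this point. The toothed lower end is 70 mm below it along the tube: upright, only 14 mm over the vise's base, so that nothing can come out; tipped over, 70 mm above the bench, over the tray's near end.
- cutter_mouth (a point): centre of the tube's open upper mouth, 60 mm from the pivot; z along the tube and out of the mouth, y along the hinge (turn with the tube). Steel tube 130 mm long, 28 mm outside, 22 inside, open at both ends; two lugs stick out 13 mm on its y sides, 13 to 27 mm below the mouth. Its springy slotted lower end holds the plugs: 3 to 6 N pushes them; the stack starts 50 mm down.
- vise: blue vise fixed to the bench; origin on the bench below the pivot, x towards the tray, y to its left, z up. Base x -100 to +18 mm, y -40 to +85 mm, 14 mm thick; a 42 mm high boss under the tube; an upright 146 mm high and 18 mm thick at y = +62 mm carries the hinge, with a lock handle out to y = +101 mm.
- rod: knock-out rod, 120 g: steel shaft 10 mm thick, 145 mm long, with a round red handle 28 mm thick, 60 mm long on top. Origin at the centre of the shaft's lower tip, z up to the handle. Fully home in the tube, the handle's underside meets the mouth and the tip is 15 mm out of the lower end. Starts upright in the block's hole, tip on its floor.
- block: wooden tool block fixed to the bench, 60 mm (x) by 160 mm (y) by 85 mm high, origin at the centre of its underside. The rod's hole is at y = -50 mm; three short fixed tools stand at y = 12, 38 and 62 mm, up to 155 mm above the bench.
- rod_hole (a point): centre of the mouth of the rod's hole in the block's top face, 85 mm above the bench; hole 16 mm wide, 70 mm deep, with a 3 mm chamfer. z up.
- tray: open green plastic tray, 140 g, 150 mm (x) by 60 mm (y) by 30 mm high, walls and floor 4 mm; origin at the centre of its underside, z up. Stands on the bench with its -x end under the place where the tube's lower end comes, not fixed. It can be gripped across its 60 mm width at its middle.
- tray_c1 (a point): bottom corner of the tray at its +x, +y
- tray_c2 (a point): bottom corner of the tray at its +x, -y
- tray_c3 (a point): bottom corner of the tray at its -x, +y
- tray_c4 (a point): bottom corner of the tray at its -x, -y
- plug_low: light wooden plug, cylinder 20 mm across and 38 mm long, 10 g, origin at its centre, z along it; stuck in the tube's lower end, 4 mm above the rim
- plug_high: the second light wooden plug, the same, stuck right above the first
- dark_a: dark ebony plug, 24 mm across and 22 mm high, origin at its centre, standing loose in the +x half of the tray
- dark_b: another such dark plug standing loose in the +x half of the tray
- mat: cork mat fixed on the bench, 210 mm (x) by 130 mm (y), 3 mm thick; origin at the centre of its underside, z up
- fish: painted wooden fish, 130 by 60 by 12 mm, lying on the bench; leave alone
- glue: yellow glue bottle, 56 mm across and 150 mm high; leave alone
- paint_a: red paint jar, 52 mm across and 60 mm high; leave alone
- paint_b: blue paint jar, 52 mm across and 60 mm high; leave alone
- offcut: wood offcut, 90 by 30 by 24 mm; leave alone

How it is judged:
By the outcome, as a careful person would: the job done as asked, in the order asked, and still so for the second after the job is handed in, with the robot touching nothing.
It also fails if it takes over 72 s, if anything falls off the work surface, if the arm or the gripper's body presses on something with over 40 N, if the wrist force passes 120 N, or if a joint passes its speed limit or range.

## Working session

There is one attempt and no reset: what is moved stays moved. The work goes in short steps, Python scripts to look and compute and a shell command to move; the robot and the scene stay as the last step left them, time stands still between calls to the robot, and variables do not carry over. Pictures are saved under pics/ and viewed, at most 10 in all, crops included, and the job is handed in when it is done.

```bash
mkdir -p pics; python3 - <<'E'
from cell import arm
import cv2,numpy as np
print(arm.sense())
for n in("side","top","wrist"):
    i=arm.snapshot(n);cv2.imwrite(f"pics/{n}0.png",i);print(n,arm.camera_info(n))
E
```

```text
{'time': 0.0, 'joint_pos': array([-75.43006624,  33.92576798,   2.76722752,  92.23827792,
        -1.90574233,  54.01321497,  -1.93259075]), 'qvel': array([ 0.04803974,  0.00627226, -0.01288758,  0.0481325 , -0.00852187,
        0.00383113, -0.05934095]), 'tau': array([-1.00368795e-04, -5.48691988e+01,  1.54648662e+00, -1.98125643e+01,
        9.42491402e-03,  8.55185237e-03,  9.01588436e-06]), 'ee_pos': array([0.24682084, 0.68082913, 0.24712813]), 'orientation': array([-1.79869110e+02,  9.07624135e-03,  1.60077175e+02]), 'contact_force': array([0.56663948, 0.47601092, 0.11604061]), 'moment': array([-0.00956168, -0.02946321,  0.00741096]), 'gripper_force': 0.0, 'grip_width': 0.08567517041031318}
side {'camera_matrix': array([[445.56431657,   0.        , 263.1804116 ],
       [  0.        , 445.56431657, 186.49157805],
       [  0.        ,   0.        ,   1.        ]]), 'k1': -0.0653761852137467, 'R': array([[-0.99983072, -0.01817731,  0.00284984],
       [-0.01597865,  0.78101593, -0.62430666],
       [ 0.00912244, -0.62424651, -0.78117417]]), 't': array([0.57777021, 0.11129334, 1.0
[... 295 characters left out ...]
0770716, -0.13875574],
       [ 0.13888469,  0.0199852 , -0.99010688]]), 't': array([-9.47010599e-04,  5.92682793e-01,  1.09017951e+00])}
wrist {'camera_matrix': array([[272.75710396,   0.        , 252.18278622],
       [  0.        , 272.75710396, 195.26330071],
       [  0.        ,   0.        ,   1.        ]]), 'k1': -0.03696759934404682, 'T_tool_cam': array([[ 4.47675963e-04, -9.65226472e-01, -2.61414724e-01,
         6.61984654e-02],
       [ 9.99999631e-01,  6.23810361e-04, -5.90794864e-04,
        -2.88167921e-04],
       [ 7.33324055e-04, -2.61414363e-01,  9.65226395e-01,
        -1.25614687e-01],
       [ 0.00000000e+00,  0.00000000e+00,  0.00000000e+00,
         1.00000000e+00]])}
```

View pics/top0.png

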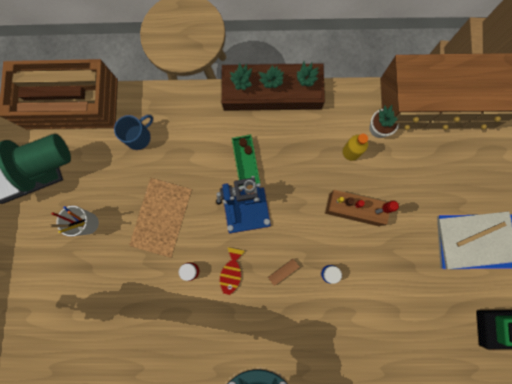

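View pics/side0.png

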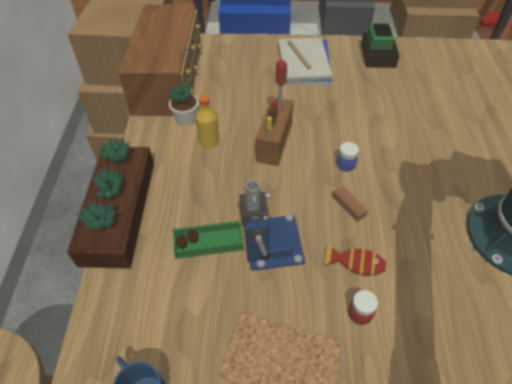

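The top view shows the vise at about (245,205), the tray at (246,160), the block at (362,208), the rod handle at (391,206) and the mat at (161,217). The side view shows the tube upright at (253,190) and the rod handle at (281,72).

```bash
cat > h.py <<'E'
from cell import arm
import cv2,numpy as np
from scipy.spatial.transform import Rotation as Ro
def pose(s=None):
    s=s or arm.sense();T=np.eye(4);T[:3,:3]=Ro.from_euler('xyz',s["orientation"],degrees=True).as_matrix();T[:3,3]=s["ee_pos"];return T
def cam(n,T=None):
    c=arm.camera_info(n)
    if n=="wrist":
        M=np.linalg.inv((pose() if T is None else T)@c["T_tool_cam"]);R,t=M[:3,:3],M[:3,3]
    else: R,t=c["R"],c["t"]
    return c["camera_matrix"],np.array([c["k1"],0,0,0.]),R,t
def ray(C,p):
    K,d,R,t=C;q=cv2.undistortPoints(np.array(p,float).reshape(-1,1,2),K,d)[:,0]
    D=np.c_[q,np.ones(len(q))]@R
    return -R.T@t,D/np.linalg.norm(D,axis=1)[:,None]
def plane(C,p,z):
    o,D=ray(C,p);return o+D*((z-o[2])/D[:,2])[:,None]
def proj(C,X):
    K,d,R,t=C;return cv2.projectPoints(np.array(X,float).reshape(-1,1,3),cv2.Rodrigues(R)[0],t,K,d)[0][:,0]
def tri(C1,p1,C2,p2):
    o1,a=ray(C1,p1);o2,b=ray(C2,p2);a=a[0];b=b[0]
    s=np.linalg.lstsq(np.c_[a,-b],o2-o1,rcond=None)[0];P,Q=o1+s[0]*a,o2+s[1]*b
    return (P+Q)/2,np.linalg.norm(P-Q)
def mask(im,lo,hi,box=None):
    m=cv2.inRange(cv2.cvtColor(im,cv2.COLOR_BGR2HSV),np.array(lo),np.array(hi))
    if box: k=np.zeros_like(m);x0,y0,x1,y1=box;k[y0:y1,x0:x1]=255;m&=k
    return m
def big(m):
    return max(cv2.findContours(m,cv2.RETR_EXTERNAL,cv2.CHAIN_APPROX_NONE)[0],key=cv2.contourArea)
def rect(C,c,z):
    P=plane(C,c.reshape(-1,2),z)[:,:2];r=cv2.minAreaRect((P*1000).astype(np.float32));return r,cv2.boxPoints(r)
E
python3 - <<'E'
from h import *
t=cv2.imread("pics/top0.png");s=cv2.imread("pics/side0.png");T=cam("top");S=cam("side")
np.set_printoptions(precision=1,suppress=True)
for nm,lo,hi,box,z in [("tray",(50,120,50),(75,255,255),(225,125,275,190),.03),("vise",(105,120,60),(125,255,255),(210,180,280,240),.014),("mat",(5,80,90),(25,255,255),(125,175,195,260),.003)]:
    c=big(mask(t,lo,hi,box));r,b=rect(T,c,z);print("top",nm,r,b.tolist())
    e=cv2.convexHull(c)
for nm,lo,hi,box,z in [("tray",(50,120,50),(75,255,255),(165,210,250,270),.03),("vise",(105,120,60),(125,255,255),(240,210,310,275),.014)]:
    c=big(mask(s,lo,hi,box));r,b=rect(S,c,z);print("side",nm,r,b.tolist())
for im,C,box in((t,T,(375,195,405,218)),(s,S,(270,55,292,88))):
    m=mask(im,(170,130,80),(180,255,255),box)|mask(im,(0,150,80),(6,255,255),box);c=big(m);print("handle",cv2.boundingRect(c),cv2.minAreaRect(c))
a=np.hstack([cv2.resize(t[120:240,205:285],None,fx=5,fy=5,interpolation=2),cv2.resize(t[170:250,318:398],None,fx=5,fy=5)[:, :400] if 0 else cv2.resize(t[180:236,320:404],(390,260),interpolation=2).repeat(1,0) if 0 else cv2.copyMakeBorder(cv2.resize(t[180:236,320:404],(390,260),interpolation=2),0,340,0,0,0)])
cv2.imwrite("pics/a.png",a)
E
```

```text
top tray ((700.0068359375, 28.622455596923828), (142.40501403808594, 55.069984436035156), 10.139447212219238) [[625.0689697265625, 43.19260025024414], [634.7637939453125, -11.017309188842773], [774.9447021484375, 14.052310943603516], [765.2498779296875, 68.26222229003906]]
top vise ((555.7913208007812, 27.3477783203125), (113.94002532958984, 119.2799301147461), 9.94184684753418) [[489.3800354003906, 76.2563705444336], [509.9735412597656, -41.232391357421875], [622.20263671875, -21.560813903808594], [601.609130859375, 95.92794799804688]]
top mat ((539.0516967773438, 285.169677734375), (252.64089965820312, 207.6060333251953), 0.9591994285583496) [[411.01123046875, 386.8434753417969], [414.4866943359375, 179.2665557861328], [667.0921630859375, 183.49588012695312], [663.61669921875, 391.07281494140625]]Traceback (most recent call last):
  File "<stdin>", line 8, in <module>
  File "h.py", line 29, in big
    return max(cv2.findContours(m,cv2.RETR_EXTERNAL,cv2.CHAIN_APPROX_NONE)[0],key=cv2.contourArea)
ValueError: max() iterable argument is empty
```

```bash
python3 -c "
import cv2;a=cv2.imread('pics/a.png');print(a.shape);cv2.imwrite('pics/a1.png',a)
import numpy as np
s=cv2.imread('pics/side0.png');b=cv2.resize(s[165:275,165:315],None,fx=4,fy=4,interpolation=2);cv2.imwrite('pics/b.png',b)"
```

```text
[ WARN:0@0.009] global loadsave.cpp:275 findDecoder imread_('pics/a.png'): can't open/read file: check file path/integrity
Traceback (most recent call last):
AttributeError: 'NoneType' object has no attribute 'shape'
```

```bash
python3 - <<'E'
from h import *
t=cv2.imread("pics/top0.png");s=cv2.imread("pics/side0.png");T=cam("top");S=cam("side")
h=lambda im,x,y:cv2.cvtColor(im,cv2.COLOR_BGR2HSV)[y,x].tolist()
print("hsv mat",h(t,160,215),h(t,150,230),"table",h(t,200,220),h(t,160,160),"block",h(t,345,205),h(t,365,215),"side vise",h(s,275,255),"handle",h(s,281,72),h(t,391,206),"sidetray",h(s,220,243))
for im,C,box in((t,T,(375,195,405,218)),(s,S,(270,55,292,88))):
    m=mask(im,(170,130,60),(180,255,255),box)|mask(im,(0,150,60),(6,255,255),box)
    if m.any(): c=big(m);print("handle",cv2.boundingRect(c),cv2.minAreaRect(c))
g=lambda im,x0,y0,x1,y1,f:cv2.resize(im[y0:y1,x0:x1],None,fx=f,fy=f,interpolation=2)
P=np.zeros((600,800,3),np.uint8)
def put(a,x,y):P[y:y+a.shape[0],x:x+a.shape[1]]=a
put(g(t,210,170,280,240,4),0,0);put(g(t,320,180,405,232,4),290,0);put(g(s,235,170,310,275,4),0,285-105) if 0 else put(g(s,235,175,310,275,3),0,290);put(g(s,245,50,300,170,4)[:390],240,210) ;put(g(t,125,170,200,262,4),480,215)
cv2.imwrite("pics/a.png",P)
E
```

```text
hsv mat [15, 133, 157] [15, 136, 139] table [18, 121, 160] [18, 122, 149] block [13, 162, 107] [14, 163, 125] side vise [110, 92, 83] handle [3, 141, 110] [1, 216, 151] sidetray [64, 114, 119]
handle (382, 201, 17, 12) ((389.9000244140625, 206.7000274658203), (10.11928653717041, 15.811387062072754), 71.56504821777344)
handle (278, 62, 7, 6) ((280.7500305175781, 64.25000762939453), (5.656853675842285, 4.949747085571289), 45.0)
```

View pics/a.png

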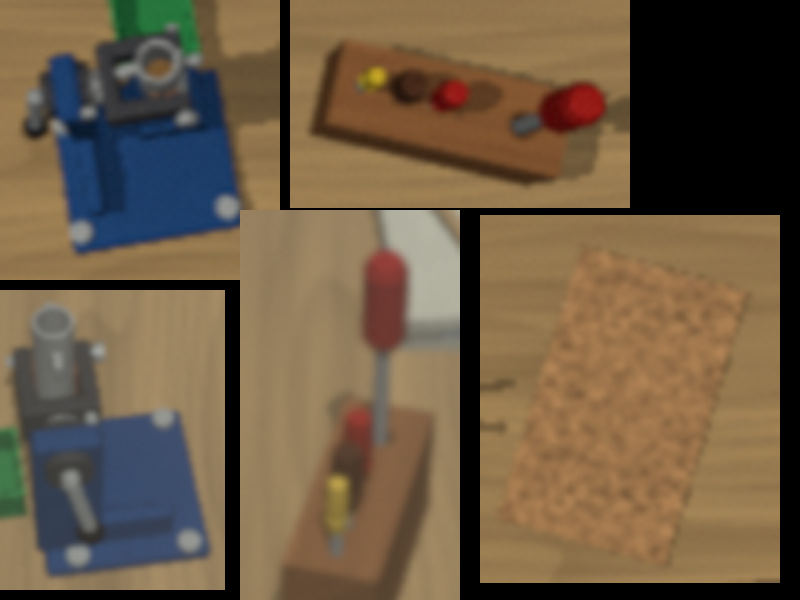

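The crops show the mouth at top (249.8,185.5) and side (252.7,185.7). The rod enters the block at top (377.5,211.8) and side (280.3,108.3). The mat's corners are sharp: (150.8,177.8), (192,189.3), (172,258), (130,245.8).

```bash
python3 - <<'E'
from h import *
np.set_printoptions(precision=4,suppress=True)
T=cam("top");S=cam("side")
print("mouth",tri(T,(249.75,185.5),S,(252.7,185.7)),plane(T,(249.75,185.5),.186),plane(S,(252.7,185.7),.186))
print("hole",tri(T,(377.5,211.75),S,(280.25,108.25)),plane(T,(377.5,211.75),.085),plane(S,(280.25,108.25),.085))
print("hnd top",plane(T,(393.75,206.25),.22),plane(S,(281.5,62.5),.22))
print("blk top",plane(T,[(333.75,190),(329.5,212),(387.5,224.5)],.085))
m=plane(T,[(150.75,177.75),(192,189.25),(172,258),(130,245.75)],.003);print("mat",m,m.mean(0))
# side tray
s=cv2.imread("pics/side0.png")
c=big(mask(s,(50,90,50),(75,255,255),(165,210,250,270)));print("side tray",rect(S,c,.03))
c=big(mask(s,(105,60,40),(125,255,255),(240,210,310,275)));print(rect(S,c,.014)[0])
E
```

```text
mouth (array([0.5989, 0.0107, 0.1789]), np.float64(0.000820739708577517)) [[0.5981 0.0103 0.186 ]] [[0.5982 0.0165 0.186 ]]
hole (array([ 0.5404, -0.3351,  0.0726]), np.float64(0.0016552052782876669)) [[ 0.54   -0.3318  0.085 ]] [[ 0.5401 -0.3207  0.085 ]]
hnd top [[ 0.5397 -0.3326  0.22  ]] [[ 0.5414 -0.3284  0.22  ]]
blk top [[ 0.6006 -0.2154  0.085 ]
 [ 0.5403 -0.202   0.085 ]
 [ 0.5053 -0.3571  0.085 ]]
mat [[0.6545 0.313  0.003 ]
 [0.6188 0.1887 0.003 ]
 [0.4176 0.2434 0.003 ]
 [0.4533 0.3676 0.003 ]] [0.536  0.2782 0.003 ]
side tray (((697.150146484375, 40.288902282714844), (146.15725708007812, 72.28419494628906), 9.853734970092773), array([[618.9645,  63.3916],
       [631.3347,  -7.8262],
       [775.3358,  17.1862],
       [762.9656,  88.404 ]], dtype=float32))
((556.8070678710938, 33.96272659301758), (115.49911499023438, 122.76350402832031), 9.322121620178223)
```

```bash
cat >> h.py <<'E'
def go(xyz,rpy):
    A=pose();B=np.eye(4);B[:3,:3]=Ro.from_euler('xyz',rpy,degrees=True).as_matrix();B[:3,3]=xyz
    D=np.linalg.inv(A)@B;print("shift cm",(D[:3,3]*100).round(2),"turn",Ro.from_matrix(D[:3,:3]).as_rotvec(degrees=True).round(2))
def st():
    s=arm.sense();print(round(s["time"],2),s["ee_pos"].round(4),s["orientation"].round(2),"F",s["contact_force"].round(1),"grip",round(s["grip_width"],4),round(s["gripper_force"],1),"q",s["joint_pos"].round(0))
E
python3 -m inch '[{"az":-10,"claw":0},{"az":-10,"dx":-1,"dy":-2},{"az":-10,"dx":-1.5,"dy":-4},{"dx":-1.8,"dy":-4.7},{"dx":-1.8,"dy":-4.7},{"dx":-1.8,"dy":-4.7},{"dx":-1.8,"dy":-4.7},{"dx":-1.8,"dy":-4.7},{"dx":-1.8,"dy":-4.7},{"dx":-1.8,"dy":-4.7}]'
python3 -c "
from h import *
st();go([.643,.019,.25],[180,0,190])"
```

```text
0.15 [0.2469 0.681  0.2474] [-1.7990e+02  1.0000e-02  1.6008e+02] F [-0.2 -0.6 -0.1] grip 0.086 0.0 q [-75.  34.   3.  92.  -2.  54.  -2.]
shift cm [-59.8  -48.74  -0.17] turn [-1.000e-01 -2.000e-02 -2.992e+01]validation failed for argument at $[0]...
```

```bash
python3 -m inch '[{"dx":0,"dy":0,"dz":0,"ax":0,"ay":0,"az":-10,"claw":0}]'; echo; python3 -m inch '[{"az":-10}]';echo; python3 -m inch '[{"dx":-1,"dy":-2,"az":-10}]'
```

```text
time: 0.28
ee_pos: [0.2468, 0.6813, 0.2476]
orientation: [-179.9, 0.0, 170.4]
contact_force: [-0.6, 0.7, 0.2]
grip_width: 0.0698
gripper_force: 0.0

validation failed for argument at $[0]...
validation failed for argument at $[0]...
```

```bash
python3 -m inch '[{"dx":-0.5,"dy":-2,"dz":0,"ax":0,"ay":0,"az":-10,"claw":0},{"dx":-1,"dy":-4,"dz":0,"ax":0,"ay":0,"az":-10,"claw":0},{"dx":-1.8,"dy":-4.7,"dz":0,"ax":0,"ay":0,"az":0,"claw":0},{"dx":-1.8,"dy":-4.7,"dz":0,"ax":0,"ay":0,"az":0,"claw":0},{"dx":-1.8,"dy":-4.7,"dz":0,"ax":0,"ay":0,"az":0,"claw":0},{"dx":-1.8,"dy":-4.7,"dz":0,"ax":0,"ay":0,"az":0,"claw":0},{"dx":-1.8,"dy":-4.7,"dz":0,"ax":0,"ay":0,"az":0,"claw":0},{"dx":-1.8,"dy":-4.7,"dz":0,"ax":0,"ay":0,"az":0,"claw":0},{"dx":-1.8,"dy":-4.7,"dz":0,"ax":0,"ay":0,"az":0,"claw":0},{"dx":-1.8,"dy":-4.7,"dz":0,"ax":0,"ay":0,"az":0,"claw":0}]'
python3 -c "
from h import *
st();go([.643,.019,.25],[180,0,190])"
```

```text
time: 1.52
ee_pos: [0.4668, 0.2745, 0.2483]
orientation: [-180.0, 0.0, -169.9]
contact_force: [0.5, 1.3, -0.1]
grip_width: -0.0002
gripper_force: 0.0
1.52 [0.4668 0.2745 0.2483] [-180.      0.   -169.92] F [ 0.5  1.3 -0.1] grip -0.0002 0.0 q [-33.  21.  -3. 116.   2.  43.  63.]
shift cm [-12.88 -28.24  -0.17] turn [-0.    0.    0.08]
```

```bash
python3 -m inch '[{"dx":-2.1,"dy":-4.7,"dz":0,"ax":0,"ay":0,"az":0,"claw":0},{"dx":-2.1,"dy":-4.7,"dz":0,"ax":0,"ay":0,"az":0,"claw":0},{"dx":-2.2,"dy":-4.7,"dz":0,"ax":0,"ay":0,"az":0,"claw":0},{"dx":-2.2,"dy":-4.7,"dz":0,"ax":0,"ay":0,"az":0,"claw":0},{"dx":-2.2,"dy":-4.7,"dz":0,"ax":0,"ay":0,"az":0,"claw":0},{"dx":-2.1,"dy":-4.7,"dz":0,"ax":0,"ay":0,"az":0,"claw":0},{"dx":0,"dy":0,"dz":0,"ax":0,"ay":0,"az":0,"claw":0}]'
python3 - <<'E'
from h import *
st();T=pose();i=arm.snapshot("wrist");cv2.imwrite("pics/w1.png",i);go([.643,.019,.182],[180,0,190])
C=cam("wrist",T);print(proj(C,[[.599,.011,.186],[.599,.011,.126]]))
E
```

```text
time: 2.4
ee_pos: [0.6445, 0.0144, 0.2481]
orientation: [-179.8, 0.1, -170.4]
contact_force: [-0.6, -0.4, -0.3]
grip_width: 0.0004
gripper_force: 0.0
2.4 [0.6445 0.0144 0.2481] [-1.7979e+02  5.0000e-02 -1.7043e+02] F [-0.6 -0.4 -0.3] grip 0.0004 0.0 q [ -6.  28.   0. 103.  -0.  49.  94.]
shift cm [-0.01  0.11  6.58] turn [-0.06 -0.03 -0.21]
[[259.10956673 153.08926476]
 [257.72921536 145.57078672]]
```

View pics/w1.png

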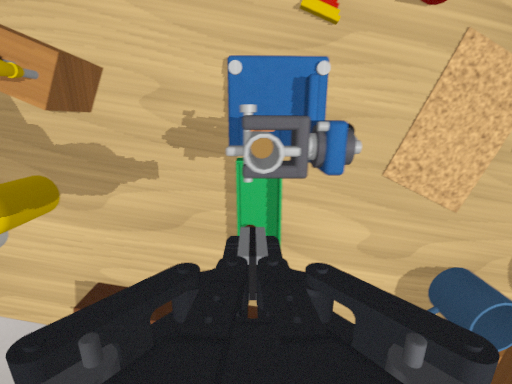

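The wrist view shows the mouth ring centred near (265,152), the vise base above it and the tray below; everything lines up with yaw of about 10°.

```bash
python3 - <<'E'
from h import *
np.set_printoptions(precision=4,suppress=True)
s=dict(ee_pos=np.array([.6445,.0144,.2481]),orientation=np.array([-179.79,.05,-170.43]));C=cam("wrist",pose(s))
i=cv2.imread("pics/w1.png")
print("mouth",plane(C,(265,152),.186))
c=big(mask(i,(105,120,60),(125,255,255),(220,50,335,160)));print("vise",rect(C,c,.014))
print("bolts",plane(C,[(235,67),(322.5,67)],.014))
c=big(mask(i,(50,120,50),(75,255,255),(230,160,290,240)));print("tray box",cv2.minAreaRect(c))
print("tray edges",plane(C,[(237,162),(281,180),(240,215),(281,215)],.03))
E
python3 -m inch '[{"dx":0,"dy":0.1,"dz":2.2,"ax":0,"ay":0,"az":0,"claw":0},{"dx":0,"dy":0,"dz":2.2,"ax":0,"ay":0,"az":0,"claw":0},{"dx":0,"dy":0,"dz":2.2,"ax":0,"ay":0,"az":0,"claw":0},{"dx":1,"dy":0,"dz":0,"ax":0,"ay":0,"az":0,"claw":0},{"dx":0.5,"dy":0,"dz":0,"ax":0,"ay":0,"az":0,"claw":0},{"dx":0.5,"dy":0,"dz":0,"ax":0,"ay":0,"az":0,"claw":0},{"dx":0.5,"dy":0,"dz":0,"ax":0,"ay":0,"az":0,"claw":0},{"dx":0.5,"dy":0,"dz":0,"ax":0,"ay":0,"az":0,"claw":0}]'
```

```text
mouth [[0.5976 0.0148 0.186 ]]
vise (((550.0615844726562, 28.54424285888672), (105.59627532958984, 121.73728942871094), 9.603331565856934), array([[487.8489,  79.7518],
       [508.1578, -40.2795],
       [612.2743, -22.6633],
       [591.9653,  97.368 ]], dtype=float32))
bolts [[ 0.5189 -0.0293  0.014 ]
 [ 0.5009  0.0761  0.014 ]]
tray box ((258.5, 199.5), (79.0, 45.0), 90.0)
tray edges [[ 0.6314 -0.0084  0.03  ]
 [ 0.6449  0.0509  0.03  ]
 [ 0.7007  0.0063  0.03  ]
 [ 0.6916  0.0601  0.03  ]]
time: 3.45
ee_pos: [0.6198, 0.0182, 0.1847]
orientation: [-180.0, 1.0, -169.9]
contact_force: [11.1, 1.6, -3.7]
grip_width: 0.0002
gripper_force: 5.4
```

```bash
python3 -m inch '[{"dx":0.5,"dy":0,"dz":0,"ax":0,"ay":0,"az":0,"claw":0},{"dx":0.5,"dy":0,"dz":0,"ax":0,"ay":0,"az":0,"claw":0},{"dx":0.5,"dy":0,"dz":0,"ax":0,"ay":0,"az":0,"claw":0}]';python3 -m inch '[{"dx":0.3,"dy":0,"dz":0,"ax":0,"ay":0,"az":0,"claw":0},{"dx":0.2,"dy":0,"dz":0,"ax":0,"ay":0,"az":0,"claw":0}]'
```

```text
time: 3.82
ee_pos: [0.608, 0.0164, 0.1861]
orientation: [-180.0, 1.4, -169.9]
contact_force: [12.6, 3.9, -3.3]
grip_width: 0.0001
gripper_force: 5.6
time: 4.08
ee_pos: [0.6027, 0.0154, 0.1859]
orientation: [-180.0, 1.3, -169.9]
contact_force: [11.7, 2.3, -2.1]
grip_width: -0.0002
gripper_force: 5.0
```

```bash
python3 -m inch '[{"dx":0.2,"dy":0,"dz":0,"ax":0,"ay":0,"az":0,"claw":0},{"dx":0.2,"dy":0,"dz":0,"ax":0,"ay":0,"az":0,"claw":0}]'; python3 -m inch '[{"dx":0.2,"dy":0,"dz":0,"ax":0,"ay":0,"az":0,"claw":0},{"dx":0.1,"dy":0,"dz":0,"ax":0,"ay":0,"az":0,"claw":0}]'
```

```text
time: 4.32
ee_pos: [0.5991, 0.0148, 0.1862]
orientation: [-180.0, 1.3, -169.9]
contact_force: [12.5, 2.5, -2.3]
grip_width: -0.0004
gripper_force: 4.9
time: 4.58
ee_pos: [0.5961, 0.0142, 0.1863]
orientation: [-180.0, 1.3, -169.9]
contact_force: [12.1, 2.9, -1.6]
grip_width: -0.0005
gripper_force: 4.7
```

```bash
python3 -m inch '[{"dx":0.3,"dy":0,"dz":0,"ax":0,"ay":0,"az":0,"claw":0},{"dx":0.2,"dy":0,"dz":0,"ax":0,"ay":0,"az":0,"claw":0}]'; python3 -m inch '[{"dx":0.2,"dy":0,"dz":0,"ax":0,"ay":0,"az":0,"claw":0},{"dx":0.2,"dy":0,"dz":0,"ax":0,"ay":0,"az":0,"claw":0}]'
```

```text
time: 4.82
ee_pos: [0.5914, 0.0132, 0.1864]
orientation: [-180.0, 1.4, -169.9]
contact_force: [10.8, 2.6, 0.3]
grip_width: 0.0002
gripper_force: 4.7
time: 5.08
ee_pos: [0.5905, 0.013, 0.1874]
orientation: [-179.9, 1.7, -169.9]
contact_force: [15.1, 3.0, 0.2]
grip_width: -0.0
gripper_force: 6.5
```

```bash
python3 -m inch '[{"dx":0.3,"dy":0,"dz":0,"ax":0,"ay":0,"az":0,"claw":0},{"dx":0.2,"dy":0,"dz":0,"ax":0,"ay":0,"az":0,"claw":0}]'; python3 -m inch '[{"dx":-1,"dy":0,"dz":0,"ax":0,"ay":0,"az":0,"claw":0},{"dx":-2,"dy":0,"dz":-2,"ax":0,"ay":0,"az":0,"claw":0.7},{"dx":-1,"dy":0,"dz":-5,"ax":0,"ay":0,"az":0,"claw":0.7},{"dx":0,"dy":0,"dz":-5,"ax":0,"ay":0,"az":0,"claw":0.7},{"dx":0,"dy":0,"dz":0,"ax":0,"ay":0,"az":0,"claw":0.7}]'
python3 - <<'E'
from h import *
st();T=pose();i=arm.snapshot("wrist");cv2.imwrite("pics/w2.png",i);j=arm.snapshot("side")
i[:240,:300]=cv2.resize(j[150:230,205:305],(300,240));cv2.imwrite("pics/w2b.png",i)
np.savetxt("w2T",T)
E
```

```text
time: 5.32
ee_pos: [0.5893, 0.0127, 0.1888]
orientation: [-179.9, 2.2, -169.8]
contact_force: [19.3, 3.5, -0.1]
grip_width: -0.0
gripper_force: 8.3
time: 5.95
ee_pos: [0.6148, 0.0166, 0.308]
orientation: [-179.9, 0.6, -169.9]
contact_force: [0.3, 0.1, -0.1]
grip_width: 0.0599
gripper_force: 0.0
5.95 [0.6148 0.0166 0.308 ] [-179.94    0.63 -169.94] F [ 0.3  0.1 -0.1] grip 0.0599 0.0 q [ -6.  22.   0. 104.  -0.  53.  94.]
```

View pics/w2.png

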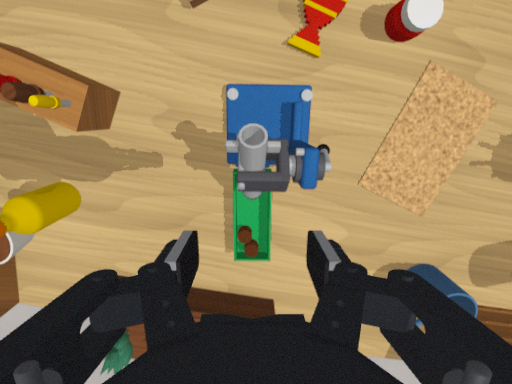

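The tube is tipped: its mouth is an ellipse centred near (252,133). The tray corners are at (234,170), (271,170), (234,261) and (271,260), with the two dark plugs at (244,234) and (251,249).

```bash
python3 - <<'E'
from h import *
np.set_printoptions(precision=4,suppress=True)
C=cam("wrist",np.loadtxt("w2T"))
m=plane(C,(252.5,133),.1738)[0];print("mouth",m)
a=np.radians(10);print("pred mouth",.599-.0363*np.cos(a),.0125-.0363*np.sin(a))
print("tray rim",plane(C,[(234,261),(271,260)],.03), "sides",plane(C,[(235,200),(271,200)],.03))
b=plane(C,[(232.5,94.5),(306,94.5)],.014);print("bolts",b,np.degrees(np.arctan2(-(b[1]-b[0])[0],(b[1]-b[0])[1])))
c=big(mask(cv2.imread("pics/w2.png"),(50,120,50),(75,255,255),(228,165,280,265)));print("tray",rect(C,c,.03))
go([.54,-.331,.33],[180,0,190])
E
```

```text
mouth [0.561  0.0069 0.1738]
pred mouth 0.5632514785656568 0.006196571150690429
tray rim [[0.7765 0.0142 0.03  ]
 [0.764  0.074  0.03  ]] sides [[ 0.6724 -0.0007  0.03  ]
 [ 0.6626  0.054   0.03  ]]
bolts [[ 0.52   -0.0299  0.014 ]
 [ 0.5012  0.0752  0.014 ]] 10.17435890273279
tray (((694.0515747070312, 29.343048095703125), (149.89356994628906, 58.150821685791016), 9.962384223937988), array([[615.2048,  45.0141],
       [625.265 , -12.2599],
       [772.8984,  13.672 ],
       [762.8382,  70.946 ]], dtype=float32))
shift cm [ 13.12 -32.96  -2.69] turn [-0.01  0.08  0.07]
```

```bash
python3 -m inch '[{"dx":1.9,"dy":-4.7,"dz":0,"ax":0,"ay":0,"az":0,"claw":0.7},{"dx":1.9,"dy":-4.7,"dz":0,"ax":0,"ay":0,"az":0,"claw":0.7},{"dx":1.9,"dy":-4.7,"dz":0,"ax":0,"ay":0,"az":0,"claw":0.7},{"dx":1.9,"dy":-4.7,"dz":0,"ax":0,"ay":0,"az":0,"claw":0.7},{"dx":1.9,"dy":-4.7,"dz":0,"ax":0,"ay":0,"az":0,"claw":0.7},{"dx":1.9,"dy":-4.7,"dz":0,"ax":0,"ay":0,"az":0,"claw":0.7},{"dx":1.8,"dy":-4.7,"dz":0,"ax":0,"ay":0,"az":0,"claw":0.7},{"dx":0,"dy":0,"dz":0,"ax":0,"ay":0,"az":0,"claw":0.7}]'
python3 - <<'E'
from h import *
st();T=pose();i=arm.snapshot("wrist");cv2.imwrite("pics/w3.png",i);np.savetxt("w3T",T)
C=cam("wrist",T);print(proj(C,[[.54,-.331,.22],[.54,-.331,.085]]))
m=mask(i,(170,130,60),(180,255,255))|mask(i,(0,150,60),(6,255,255))
for c in cv2.findContours(m,0,1)[0]:
    if cv2.contourArea(c)>80: print(cv2.boundingRect(c),cv2.minEnclosingCircle(c))
E
```

```text
time: 7.05
ee_pos: [0.5355, -0.3362, 0.3005]
orientation: [-179.9, -0.3, -170.5]
contact_force: [-0.0, -0.6, -0.1]
grip_width: 0.0597
gripper_force: 0.0
7.05 [ 0.5355 -0.3362  0.3005] [-179.94   -0.26 -170.47] F [-0.  -0.6 -0.1] grip 0.0597 0.0 q [ 24.  24.   5. 102.  -2.  54. 130.]
[[258.11789679 214.86874331]
 [256.03451709 180.37684354]]
(296, 200, 22, 24) ((306.5, 211.5), 12.90358829498291)
(242, 186, 31, 43) ((256.5, 207.09524536132812), 21.38372230529785)
```

View pics/w3.png

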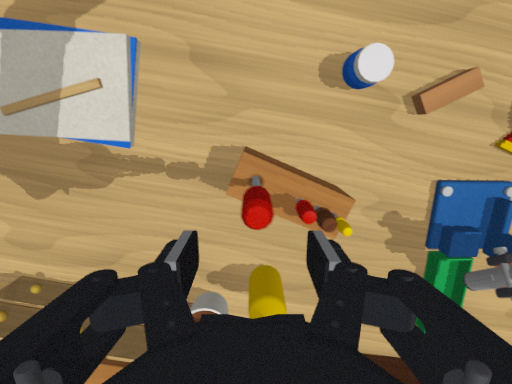

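The handle's top disc is at (257,213.5) and the rod enters the hole at (256,181). Both agree with the rod being at (0.540, -0.331).

```bash
python3 -m inch '[{"dx":-0.4,"dy":0.5,"dz":0,"ax":0,"ay":0,"az":0,"claw":0.7},{"dx":-0.15,"dy":0.1,"dz":2,"ax":0,"ay":0,"az":0,"claw":0.7},{"dx":0,"dy":0,"dz":3,"ax":0,"ay":0,"az":0,"claw":0.7},{"dx":0,"dy":0,"dz":3,"ax":0,"ay":0,"az":0,"claw":0.7},{"dx":0,"dy":0,"dz":2.3,"ax":0,"ay":0,"az":0,"claw":0.7},{"dx":0,"dy":0,"dz":0,"ax":0,"ay":0,"az":0,"claw":0.7}]'
python3 -c "
from h import *
st();go([.540,-.331,.192],[180,0,190])"
```

```text
time: 7.85
ee_pos: [0.5433, -0.3201, 0.1972]
orientation: [179.8, -0.2, -169.7]
contact_force: [-0.3, -0.2, 0.6]
grip_width: 0.0595
gripper_force: 0.0
7.85 [ 0.5433 -0.3201  0.1972] [ 179.75   -0.2  -169.71] F [-0.3 -0.2  0.6] grip 0.0595 0.0 q [ 24.  31.   4. 107.  -3.  43. 130.]
shift cm [ 0.52 -1.01  0.51] turn [ 0.25 -0.2   0.29]
```

```bash
python3 -m inch '[{"dx":0.5,"dy":-1,"dz":0.4,"ax":0,"ay":0,"az":0,"claw":0.7},{"dx":0,"dy":0,"dz":0,"ax":0,"ay":0,"az":0,"claw":0.7},{"dx":0,"dy":0,"dz":0,"ax":0,"ay":0,"az":0,"claw":0.7}]'
python3 -c "
from h import *
st();go([.540,-.331,.192],[180,0,190])"
```

```text
time: 8.22
ee_pos: [0.5409, -0.3349, 0.1962]
orientation: [-179.9, 0.1, -170.0]
contact_force: [-0.3, 0.4, 0.2]
grip_width: 0.06
gripper_force: 0.0
8.22 [ 0.5409 -0.3349  0.1962] [-1.7995e+02  7.0000e-02 -1.6997e+02] F [-0.3  0.4  0.2] grip 0.06 0.0 q [ 25.  31.   4. 107.  -3.  42. 131.]
shift cm [0.02 0.4  0.42] turn [-0.05  0.07  0.03]
```

```bash
python3 -m inch '[{"dx":0,"dy":0.3,"dz":0.3,"ax":0,"ay":0,"az":0,"claw":0.7},{"dx":0,"dy":0,"dz":0,"ax":0,"ay":0,"az":0,"claw":0.7},{"dx":0,"dy":0,"dz":0,"ax":0,"ay":0,"az":0,"claw":0.7},{"dx":0,"dy":0,"dz":0,"ax":0,"ay":0,"az":0,"claw":0.7}]'
python3 -c "
from h import *
st();go([.540,-.331,.192],[180,0,190])"
```

```text
time: 8.72
ee_pos: [0.5401, -0.3314, 0.1924]
orientation: [-180.0, 0.0, -169.9]
contact_force: [0.1, -0.1, -0.2]
grip_width: 0.0597
gripper_force: 0.0
8.72 [ 0.5401 -0.3314  0.1924] [-1.7999e+02  1.0000e-02 -1.6993e+02] F [ 0.1 -0.1 -0.2] grip 0.0597 0.0 q [ 25.  31.   4. 107.  -3.  42. 130.]
shift cm [0.01 0.04 0.04] turn [-0.01  0.01  0.07]
```

```bash
python3 -m inch '[{"dx":0,"dy":0,"dz":0,"ax":0,"ay":0,"az":0,"claw":0},{"dx":0,"dy":0,"dz":0,"ax":0,"ay":0,"az":0,"claw":0},{"dx":0,"dy":0,"dz":0,"ax":0,"ay":0,"az":0,"claw":0},{"dx":0,"dy":0,"dz":0,"ax":0,"ay":0,"az":0,"claw":0},{"dx":0,"dy":0,"dz":-2,"ax":0,"ay":0,"az":0,"claw":0},{"dx":0,"dy":0,"dz":-3,"ax":0,"ay":0,"az":0,"claw":0},{"dx":0,"dy":0,"dz":-3,"ax":0,"ay":0,"az":0,"claw":0}]' 80; python3 -m inch '[{"dx":0,"dy":0,"dz":-4,"ax":0,"ay":0,"az":0,"claw":0},{"dx":0,"dy":0,"dz":-4,"ax":0,"ay":0,"az":0,"claw":0},{"dx":0,"dy":0,"dz":-3,"ax":0,"ay":0,"az":0,"claw":0},{"dx":0,"dy":0,"dz":0,"ax":0,"ay":0,"az":0,"claw":0}]'
python3 -c "
from h import *
st();go([.46,-.0142,.38],[180,0,190])"
```

```text
time: 9.6
ee_pos: [0.5395, -0.331, 0.2722]
orientation: [179.9, -0.1, -169.9]
contact_force: [-0.4, -0.9, -1.6]
grip_width: 0.0262
gripper_force: 78.7
time: 10.1
ee_pos: [0.5411, -0.332, 0.3846]
orientation: [-179.8, 0.2, -169.9]
contact_force: [-0.2, -0.3, -1.8]
grip_width: 0.0263
gripper_force: 78.7
10.1 [ 0.5411 -0.332   0.3846] [-179.83    0.23 -169.93] F [-0.2 -0.3 -1.8] grip 0.0263 78.7 q [ 24.  20.   5.  96.  -2.  64. 130.]
shift cm [ 2.42 32.71  0.35] turn [-0.17  0.23  0.07]
```

```bash
python3 -m inch '[{"dx":0,"dy":3,"dz":0,"ax":0,"ay":0,"az":0,"claw":0},{"dx":0,"dy":5,"dz":0,"ax":0,"ay":0,"az":0,"claw":0},{"dx":0,"dy":5,"dz":0,"ax":0,"ay":0,"az":0,"claw":0},{"dx":0,"dy":5,"dz":0,"ax":0,"ay":0,"az":0,"claw":0},{"dx":0,"dy":5,"dz":0,"ax":0,"ay":0,"az":0,"claw":0},{"dx":0,"dy":5,"dz":0,"ax":0,"ay":0,"az":0,"claw":0},{"dx":0,"dy":4,"dz":0,"ax":0,"ay":0,"az":0,"claw":0}]'; python3 -m inch '[{"dx":0,"dy":0,"dz":0,"ax":0,"ay":-7.2,"az":0,"claw":0},{"dx":0,"dy":0,"dz":0,"ax":0,"ay":-10,"az":0,"claw":0},{"dx":0,"dy":0,"dz":0,"ax":0,"ay":-10,"az":0,"claw":0},{"dx":0,"dy":0,"dz":0,"ax":0,"ay":-10,"az":0,"claw":0},{"dx":0,"dy":0,"dz":0,"ax":0,"ay":0,"az":0,"claw":0},{"dx":0,"dy":0,"dz":0,"ax":0,"ay":0,"az":0,"claw":0}]'
python3 -c "
from h import *
st();go([.4446,-.0142,.331],[180,37.24,190])"
```

```text
time: 10.98
ee_pos: [0.4822, -0.0141, 0.3803]
orientation: [179.9, -0.2, -169.8]
contact_force: [1.1, -0.2, -1.7]
grip_width: 0.0256
gripper_force: 78.9
time: 11.72
ee_pos: [0.4851, -0.0145, 0.3823]
orientation: [179.8, 36.4, -169.8]
contact_force: [0.0, -0.2, -1.3]
grip_width: 0.0264
gripper_force: 79.0
11.72 [ 0.4851 -0.0145  0.3823] [ 179.77   36.36 -169.8 ] F [ 0.  -0.2 -1.3] grip 0.0264 79.0 q [ -0.  -4.   1. 134. -25.  15. 122.]
shift cm [6.25 0.74 1.77] turn [ 0.35 -0.88  0.16]
```

```bash
python3 -m inch '[{"dx":1.5,"dy":0.2,"dz":0.4,"ax":0,"ay":-0.8,"az":0,"claw":0},{"dx":1.5,"dy":0.2,"dz":0.4,"ax":0,"ay":0,"az":0,"claw":0},{"dx":1.5,"dy":0.2,"dz":0.4,"ax":0,"ay":0,"az":0,"claw":0},{"dx":1.5,"dy":0.1,"dz":0.4,"ax":0,"ay":0,"az":0,"claw":0},{"dx":0,"dy":0,"dz":0,"ax":0,"ay":0,"az":0,"claw":0},{"dx":0,"dy":0,"dz":0,"ax":0,"ay":0,"az":0,"claw":0}]'
python3 - <<'E'
from h import *
st();go([.4446,-.0142,.331],[180,37.24,190])
T=pose();i=arm.snapshot("wrist");cv2.imwrite("pics/w4.png",i);np.savetxt("w4T",T)
j=arm.snapshot("side");k=arm.snapshot("top")
P=np.zeros((600,800,3),np.uint8);P[:384,:512]=i;P[:380,512:800]=cv2.resize(j[130:225,205:277],(288,380));P[384:600,:400]=cv2.resize(k[150:258,150:350],(400,216));cv2.imwrite("pics/c4.png",P)
E
```

```text
time: 12.48
ee_pos: [0.4476, -0.0142, 0.3346]
orientation: [179.8, 37.4, -169.8]
contact_force: [0.3, 0.2, -0.7]
grip_width: 0.0261
gripper_force: 79.0
12.47 [ 0.4476 -0.0142  0.3346] [ 179.81   37.38 -169.78] F [ 0.3  0.2 -0.7] grip 0.0261 79.0 q [-12.  -3.  12. 142. -54.   7. 152.]
shift cm [0.45 0.05 0.11] turn [0.33 0.14 0.18]
```

View pics/c4.png

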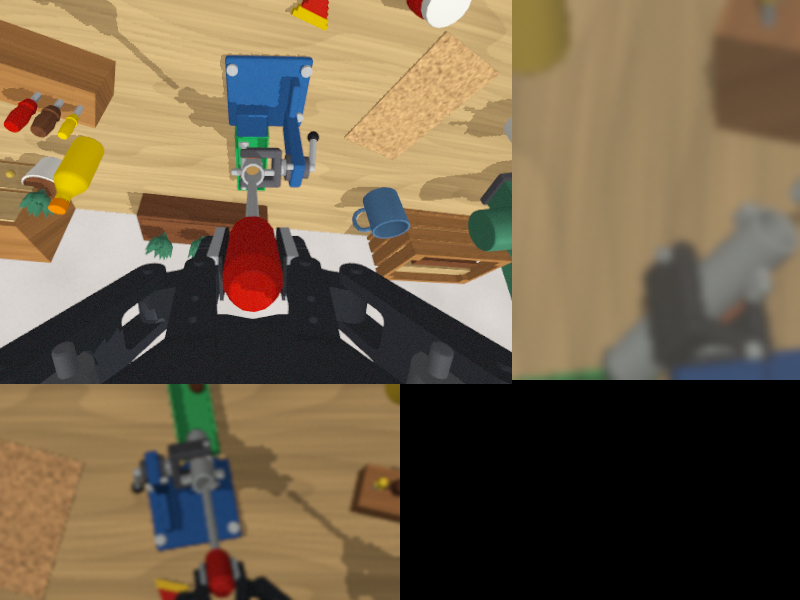

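The wrist view shows the shaft centred on column 252, pointing at the mouth ring centred near (252,172). In the side crop the tube leans at its stop.

```bash
python3 - <<'E'
from h import *
T=np.loadtxt("w4T");C=cam("wrist",T);f=lambda p:proj(C,(T@np.r_[p,1])[:3])
print("tip",f([0,0,.177]),"ring if aligned",f([0,0,.2]),f([.005,0,.2]),f([.014,0,.2]),f([-.014,0,.2]))
u=np.array([-.596,-.105,.796]);
for m in([.562,.0065,.174],[.561,.0069,.174],[.5633,.0062,.174]): 
    m=np.array(m);print("mouth est proj",proj(C,m),"in tool",(np.linalg.inv(T)@np.r_[m,1])[:3])
i=cv2.imread("pics/w4.png")
cv2.imwrite("pics/w4c.png",cv2.resize(i[120:240,200:304],None,fx=5,fy=5,interpolation=2))
E
```

```text
tip [[252.38226329 182.02896417]] ring if aligned [[252.36688281 177.9765649 ]] [[252.36955917 173.92574663]] [[252.37442121 166.55582006]] [[252.35948277 189.15480274]]
mouth est proj [[251.8582789  174.12063886]] in tool [ 0.00510124 -0.00061756  0.19819525]
mouth est proj [[252.33446674 173.61194644]] in tool [ 5.82683793e-03 -4.45440209e-05  1.97642833e-01]
mouth est proj [[251.42149438 174.80017532]] in tool [ 0.00412694 -0.00114605  0.19893784]
```

View pics/w4c.png

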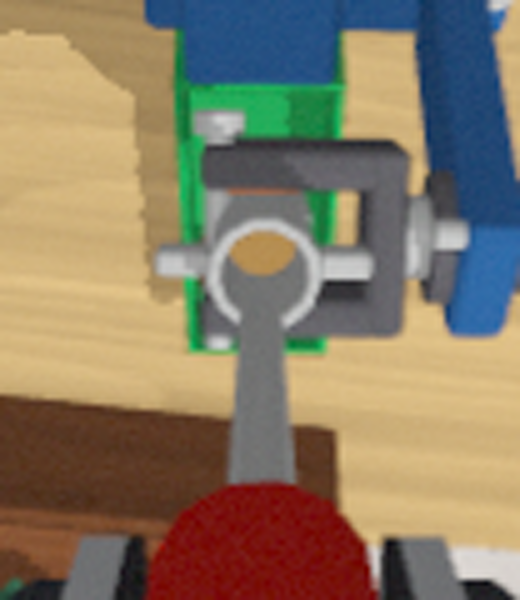

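```bash
python3 -m inch '[{"dx":0.35,"dy":0,"dz":0,"ax":0,"ay":0,"az":0,"claw":0},{"dx":0,"dy":0,"dz":1,"ax":0,"ay":0,"az":0,"claw":0},{"dx":0,"dy":0,"dz":1,"ax":0,"ay":0,"az":0,"claw":0},{"dx":0,"dy":0,"dz":1,"ax":0,"ay":0,"az":0,"claw":0},{"dx":0,"dy":0,"dz":1,"ax":0,"ay":0,"az":0,"claw":0},{"dx":0,"dy":0,"dz":0,"ax":0,"ay":0,"az":0,"claw":0},{"dx":0,"dy":0,"dz":0,"ax":0,"ay":0,"az":0,"claw":0}]'
python3 - <<'E'
from h import *
st();T=pose();m=np.array([.562,.0065,.174])
u=np.array([-.596,-.105,.796]);print("mouth in tool",(np.linalg.inv(T)@np.r_[m,1])[:3])
go(m+.0*u+.0177*10*u,[180,37.24,190])
E
```

```text
time: 13.5
ee_pos: [0.4652, -0.0097, 0.3131]
orientation: [179.8, 36.4, -170.0]
contact_force: [-0.4, -1.0, -1.1]
grip_width: 0.0265
gripper_force: 79.0
13.5 [ 0.4652 -0.0097  0.3131] [ 179.84   36.38 -169.99] F [-0.4 -1.  -1.1] grip 0.0265 79.0 q [-29.   0.  29. 142. -79.   6. 177.]
mouth in tool [ 0.00350804 -0.00134602  0.17015907]
shift cm [ 0.62 -0.08 -0.68] turn [ 0.16 -0.86  0.01]
```

```bash
python3 -c "
from h import *
print(arm.sense()['joint_pos'].round(2))"; python3 -m inch '[{"dx":0,"dy":0,"dz":0,"ax":0,"ay":0,"az":8,"claw":0},{"dx":0,"dy":0,"dz":0,"ax":0,"ay":0,"az":8,"claw":0}]';python3 -c "
from h import *
st()"
```

```text
[-29.13   0.45  28.98 142.44 -78.93   6.27 176.71]
time: 13.75
ee_pos: [0.465, -0.0098, 0.3131]
orientation: [168.2, 34.7, 170.1]
contact_force: [0.1, 0.2, -1.3]
grip_width: 0.026
gripper_force: 79.0
13.75 [ 0.465  -0.0098  0.3131] [168.18  34.66 170.08] F [ 0.1  0.2 -1.3] grip 0.026 79.0 q [-29.   0.  29. 142. -79.   6. 160.]
```

```bash
python3 -m inch '[{"dx":0,"dy":0,"dz":0,"ax":0,"ay":0,"az":10,"claw":0},{"dx":0,"dy":0,"dz":0,"ax":0,"ay":0,"az":10,"claw":0},{"dx":0,"dy":0,"dz":0,"ax":0,"ay":0,"az":10,"claw":0},{"dx":0,"dy":0,"dz":0.8,"ax":0,"ay":0,"az":0,"claw":0},{"dx":0,"dy":0,"dz":0.8,"ax":0,"ay":0,"az":0,"claw":0},{"dx":0,"dy":0,"dz":0,"ax":0,"ay":0,"az":0,"claw":0}]';python3 - <<'E'
from h import *
st();T=pose();m=np.array([.562,.0065,.174])
u=np.array([-.596,-.105,.796]);a=T[:3,2]
print("mouth in tool",(np.linalg.inv(T)@np.r_[m,1])[:3],"axis err (tool)",T[:3,:3].T@np.cross(a,-u)*57.3)
E
```

```text
time: 14.5
ee_pos: [0.4748, -0.0084, 0.3055]
orientation: [152.3, 24.0, 138.1]
contact_force: [0.3, -0.2, -1.4]
grip_width: 0.0264
gripper_force: 79.0
14.5 [ 0.4748 -0.0084  0.3055] [152.31  23.97 138.06] F [ 0.3 -0.2 -1.4] grip 0.0264 79.0 q [-25.   3.  25. 142. -88.   7. 139.]
mouth in tool [ 0.00323558 -0.00475555  0.15841417] axis err (tool) [-7.70122881e-01 -1.00761828e+00  4.28640131e-16]
```

```bash
cat >> h.py <<'E'
T4=np.loadtxt("w4T");M=(T4@np.array([.0032,.0004,.198,1]))[:3]
U=np.array([-np.sin(.65)*np.cos(np.radians(10)),-np.sin(.65)*np.sin(np.radians(10)),np.cos(.65)])
def ins(depth):
    T=pose();R=T[:3,:3];a=R[:,2];w=np.cross(a,-U);g=M+U*(.177-depth)
    print("M",M.round(4),"depth now",round(.177-float((T[:3,3]-M)@U),4),"shift cm",(R.T@(g-T[:3,3])*100).round(2),"turn",np.degrees(R.T@w).round(2))
E
python3 -c "
from h import *
ins(.019);print(arm.sense()['joint_pos'].round(1))"
```

```text
M [0.5632 0.0077 0.1753] depth now 0.019 shift cm [ 0.54 -0.48  0.02] turn [-0.77 -1.   -0.  ]
[-24.9   2.6  25.1 141.8 -87.8   7.  139.4]
```

```bash
python3 -m inch '[{"dx":0.2,"dy":-0.2,"dz":0.5,"ax":-0.7,"ay":-1,"az":0,"claw":0},{"dx":0.2,"dy":-0.2,"dz":0.5,"ax":0,"ay":0,"az":0,"claw":0},{"dx":0,"dy":0,"dz":0.5,"ax":0,"ay":0,"az":0,"claw":0},{"dx":0,"dy":0,"dz":0,"ax":0,"ay":0,"az":0,"claw":0}]';python3 - <<'E'
from h import *
st();ins(.035)
E
```

```text
time: 15.0
ee_pos: [0.4781, -0.0083, 0.3046]
orientation: [152.4, 24.0, 138.0]
contact_force: [0.3, -0.5, -2.8]
grip_width: 0.0258
gripper_force: 79.2
15.0 [ 0.4781 -0.0083  0.3046] [152.39  24.02 138.02] F [ 0.3 -0.5 -2.8] grip 0.0258 79.2 q [ -7.   3.   6. 141. -88.   6. 139.]
M [0.5632 0.0077 0.1753] depth now 0.0217 shift cm [ 0.7  -0.58  1.35] turn [-0.87 -0.94 -0.  ]
```

```bash
python3 - <<'E'
from h import *
from scipy.optimize import least_squares,fsolve
d=np.array([[28,103,49,.6447,.2481],[22,104,53,.615,.308],[31,107,42,.6337,.1924],[33.9,92.2,54,.7243,.2471],[20,96,64,.6348,.3846],[21,116,43,.5415,.2483]])
def f(p):
    r0,h,a,b,c=p;x=np.radians(d[:,0]);y=np.radians(d[:,0]+d[:,1]);return np.r_[r0+a*np.sin(x)+b*np.sin(y)-d[:,3],h+a*np.cos(x)+b*np.cos(y)-c-d[:,4], .01*(c-.25),.3*r0]
p=least_squares(f,[0,.33,.4,.4,.25]).x;print(p,np.abs(f(p)).max());r0,h,a,b,c=p
for cc in(.2,.25,.3):
  hh=h-(c-cc)
  for tilt in(37.2,20,10,0):
    o=[]
    for dep in(-.02,.0,.02,.05,.1,.145):
        g=M+U*(.177-dep);t=np.radians(tilt);R=np.hypot(g[0],g[1])-cc*np.sin(t)-r0;z=g[2]+cc*np.cos(t)-hh
        D=np.hypot(R,z);q4=180-np.degrees(np.arccos((a*a+b*b-D*D)/(2*a*b)));q2=np.degrees(np.arctan2(R,z)-np.arctan2(b*np.sin(np.radians(q4)),a+b*np.cos(np.radians(q4))))
        o.append((round(q2),round(q4),round(180-tilt-q2-q4)))
    print(cc,tilt,o)
E
```

```text
[0.00316466 0.25998476 0.61774223 0.46692126 0.25      ] 0.0030877741573712147
0.2 37.2 [(0, 136, 7), (2, 136, 4), (5, 136, 1), (9, 136, -3), (16, 135, -8), (21, 134, -13)]
0.2 20 [(2, 129, 29), (4, 129, 26), (7, 129, 24), (10, 129, 21), (16, 128, 16), (21, 127, 12)]
0.2 10 [(4, 125, 41), (7, 125, 38), (9, 125, 36), (12, 125, 33), (18, 124, 29), (23, 122, 25)]
0.2 0 [(7, 121, 51), (9, 121, 49), (11, 121, 48), (15, 121, 45), (20, 119, 41), (25, 118, 37)]
0.25 37.2 [(-2, 140, 5), (1, 140, 2), (4, 140, -1), (8, 140, -5), (15, 139, -12), (21, 138, -16)]
0.25 20 [(1, 131, 28), (3, 131, 26), (6, 131, 23), (9, 131, 20), (15, 130, 15), (21, 129, 11)]
0.25 10 [(4, 126, 40), (6, 126, 38), (8, 126, 36), (12, 126, 33), (17, 125, 28), (22, 123, 24)]
0.25 0 [(7, 121, 51), (9, 121, 49), (11, 121, 48), (15, 121, 45), (20, 119, 41), (25, 118, 37)]
0.3 37.2 [(-4, 143, 3), (-1, 144, 0), (2, 144, -3), (7, 144, -8), (15, 143, -15), (21, 142, -20)]
0.3 20 [(-1, 133, 28), (2, 133, 25), (4, 133, 23), (8, 133, 19), (14, 132, 13), (20, 131, 9)]
0.3 10 [(3, 127, 40), (5, 127, 38), (8, 127, 36), (11, 127, 32), (17, 126, 28), (22, 124, 24)]
0.3 0 [(7, 121, 51), (9, 121, 49), (11, 121, 48), (15, 121, 45), (20, 119, 41), (25, 118, 37)]
```

```bash
python3 -m inch '[{"dx":0,"dy":0,"dz":-1,"ax":0,"ay":0,"az":0,"claw":0},{"dx":0,"dy":0,"dz":-1,"ax":0,"ay":0,"az":0,"claw":0},{"dx":0,"dy":0,"dz":-1.2,"ax":0,"ay":0,"az":0,"claw":0},{"dx":0,"dy":0,"dz":-1.2,"ax":0,"ay":0,"az":0,"claw":0},{"dx":0,"dy":0,"dz":-1,"ax":0,"ay":0,"az":0,"claw":0}]';python3 - <<'E'
from h import *
st();ins(-.02);go([.47,-.01,.38],[180,0,190])
E
```

```text
time: 15.62
ee_pos: [0.4475, -0.0133, 0.3496]
orientation: [152.3, 24.1, 138.1]
contact_force: [-0.2, 0.5, -1.4]
grip_width: 0.0259
gripper_force: 79.2
15.62 [ 0.4475 -0.0133  0.3496] [152.29  24.08 138.07] F [-0.2  0.5 -1.4] grip 0.0259 79.2 q [ -7.  -5.   6. 140. -30.  10.  81.]
M [0.5632 0.0077 0.1753] depth now -0.0329 shift cm [ 0.85 -0.79  1.31] turn [-0.74 -0.91 -0.  ]
shift cm [-2.57  2.56 -1.12] turn [ 14.58  34.04 -44.35]
```

```bash
python3 -m inch '[{"dx":-0.6,"dy":0.6,"dz":-1,"ax":2.4,"ay":5.7,"az":-7.4,"claw":0},{"dx":-0.6,"dy":0.6,"dz":-1,"ax":2.4,"ay":5.7,"az":-7.4,"claw":0},{"dx":-0.6,"dy":0.6,"dz":-1,"ax":2.4,"ay":5.7,"az":-7.4,"claw":0},{"dx":-0.6,"dy":0.6,"dz":-0.5,"ax":2.4,"ay":5.7,"az":-7.4,"claw":0},{"dx":-0.6,"dy":0.6,"dz":-0.5,"ax":2.4,"ay":5.7,"az":-7.4,"claw":0},{"dx":-0.6,"dy":0.6,"dz":-0.5,"ax":2.4,"ay":5.7,"az":-7.4,"claw":0},{"dx":0,"dy":0,"dz":0,"ax":0,"ay":0,"az":0,"claw":0}]';python3 - <<'E'
from h import *
st();go([.54,-.331,.385],[180,0,190])
E
```

```text
time: 16.5
ee_pos: [0.4719, 0.0061, 0.4079]
orientation: [179.8, 0.1, -169.8]
contact_force: [-0.0, 0.4, -2.2]
grip_width: 0.0263
gripper_force: 79.1
16.5 [0.4719 0.0061 0.4079] [ 1.7980e+02  7.0000e-02 -1.6982e+02] F [-0.   0.4 -2.2] grip 0.0263 79.1 q [ -5.   5.  -1. 112.  -0.  62.  94.]
shift cm [ -0.74 -34.39   2.18] turn [0.2  0.07 0.18]
```

```bash
python3 -m inch '[{"dx":-0.1,"dy":-4.9,"dz":0.3,"ax":0,"ay":0,"az":0,"claw":0},{"dx":-0.1,"dy":-4.9,"dz":0.3,"ax":0,"ay":0,"az":0,"claw":0},{"dx":-0.1,"dy":-4.9,"dz":0.3,"ax":0,"ay":0,"az":0,"claw":0},{"dx":-0.1,"dy":-4.9,"dz":0.3,"ax":0,"ay":0,"az":0,"claw":0},{"dx":-0.1,"dy":-4.9,"dz":0.3,"ax":0,"ay":0,"az":0,"claw":0},{"dx":-0.1,"dy":-4.9,"dz":0.3,"ax":0,"ay":0,"az":0,"claw":0},{"dx":-0.1,"dy":-4.9,"dz":0.3,"ax":0,"ay":0,"az":0,"claw":0},{"dx":0,"dy":0,"dz":0,"ax":0,"ay":0,"az":0,"claw":0},{"dx":0,"dy":0,"dz":0,"ax":0,"ay":0,"az":0,"claw":0}]';python3 - <<'E'
from h import *
st();go([.54,-.331,.285],[180,0,190])
E
```

```text
time: 17.62
ee_pos: [0.5357, -0.3316, 0.3851]
orientation: [179.8, -0.1, -170.0]
contact_force: [0.6, 0.5, -0.7]
grip_width: 0.0263
gripper_force: 79.4
17.62 [ 0.5357 -0.3316  0.3851] [ 1.7977e+02 -9.0000e-02 -1.7004e+02] F [ 0.6  0.5 -0.7] grip 0.0263 79.4 q [ 19.  20.  11.  97.  -4.  64. 132.]
shift cm [-0.45 -0.06 10.01] turn [ 0.23 -0.09 -0.04]
```

```bash
python3 -m inch '[{"dx":-0.4,"dy":-0.1,"dz":3,"ax":0.2,"ay":0,"az":0,"claw":0},{"dx":0,"dy":0,"dz":4,"ax":0,"ay":0,"az":0,"claw":0},{"dx":0,"dy":0,"dz":3,"ax":0,"ay":0,"az":0,"claw":0},{"dx":0,"dy":0,"dz":0,"ax":0,"ay":0,"az":0,"claw":0},{"dx":0,"dy":0,"dz":0,"ax":0,"ay":0,"az":0,"claw":0}]';python3 - <<'E'
from h import *
st();go([.54,-.331,.2],[180,0,190])
E
```

```text
time: 18.25
ee_pos: [0.5417, -0.3317, 0.287]
orientation: [-179.9, 0.0, -169.9]
contact_force: [-0.0, 0.1, -0.5]
grip_width: 0.026
gripper_force: 79.3
18.25 [ 0.5417 -0.3317  0.287 ] [-1.7990e+02  4.0000e-02 -1.6986e+02] F [-0.   0.1 -0.5] grip 0.026 79.3 q [ 20.  25.  10. 103.  -5.  53. 133.]
shift cm [0.16 0.12 8.7 ] turn [-0.1   0.04  0.14]
```

```bash
python3 -m inch '[{"dx":0.15,"dy":0.1,"dz":1,"ax":0,"ay":0,"az":0,"claw":0},{"dx":0,"dy":0,"dz":2,"ax":0,"ay":0,"az":0,"claw":0},{"dx":0,"dy":0,"dz":2,"ax":0,"ay":0,"az":0,"claw":0},{"dx":0,"dy":0,"dz":2,"ax":0,"ay":0,"az":0,"claw":0},{"dx":0,"dy":0,"dz":1.6,"ax":0,"ay":0,"az":0,"claw":0},{"dx":0,"dy":0,"dz":0.4,"ax":0,"ay":0,"az":0,"claw":0},{"dx":0,"dy":0,"dz":0,"ax":0,"ay":0,"az":0,"claw":0}]';python3 -c "
from h import *
st();go([.54,-.331,.192],[180,0,190])"
```

```text
time: 19.12
ee_pos: [0.5394, -0.3318, 0.1957]
orientation: [-179.9, -0.1, -169.9]
contact_force: [-0.1, -0.3, -0.9]
grip_width: 0.0264
gripper_force: 79.3
19.12 [ 0.5394 -0.3318  0.1957] [-1.7994e+02 -6.0000e-02 -1.6990e+02] F [-0.1 -0.3 -0.9] grip 0.0264 79.3 q [ 21.  31.   9. 107.  -7.  42. 134.]
shift cm [-0.08  0.07  0.37] turn [-0.06 -0.06  0.1 ]
```

```bash
python3 -m inch '[{"dx":0,"dy":0,"dz":0.35,"ax":0,"ay":0,"az":0,"claw":0},{"dx":0,"dy":0,"dz":0,"ax":0,"ay":0,"az":0,"claw":0.3},{"dx":0,"dy":0,"dz":0,"ax":0,"ay":0,"az":0,"claw":0.7},{"dx":0,"dy":0,"dz":0,"ax":0,"ay":0,"az":0,"claw":0.7},{"dx":0,"dy":0,"dz":0,"ax":0,"ay":7,"az":0,"claw":0.7},{"dx":0,"dy":0,"dz":0,"ax":0,"ay":8,"az":0,"claw":0.7},{"dx":0,"dy":0,"dz":0,"ax":0,"ay":8,"az":0,"claw":0.7},{"dx":0,"dy":0,"dz":0,"ax":0,"ay":7,"az":0,"claw":0.7},{"dx":0,"dy":0,"dz":0,"ax":0,"ay":0,"az":0,"claw":0.7},{"dx":0,"dy":0,"dz":0,"ax":0,"ay":0,"az":0,"claw":0.7}]';python3 - <<'E'
from h import *
st();go([.54,-.331,.192],[180,-30,190]);T=pose();i=arm.snapshot("wrist");cv2.imwrite("pics/w5.png",i)
C=cam("wrist",T);print("pred handle top,hole",proj(C,[[.54,-.331,.22],[.54,-.331,.16],[.54,-.331,.085]]))
m=mask(i,(170,130,60),(180,255,255))|mask(i,(0,150,60),(6,255,255))
for c in cv2.findContours(m,0,1)[0]:
    if cv2.contourArea(c)>80: print(cv2.boundingRect(c),cv2.minAreaRect(c))
E
```

```text
time: 20.38
ee_pos: [0.5383, -0.3321, 0.1921]
orientation: [-179.9, -30.0, -170.0]
contact_force: [-0.9, 0.8, 0.3]
grip_width: 0.0598
gripper_force: 0.0
20.38 [ 0.5383 -0.3321  0.1921] [-179.94  -30.05 -169.99] F [-0.9  0.8  0.3] grip 0.0598 0.0 q [ 10.  42.  18.  93.   5.  71. 123.]
shift cm [-0.17  0.08 -0.08] turn [-0.07 -0.05  0.01]
pred handle top,hole [[254.87659249 258.62994987]
 [254.06043689 261.73507787]
 [253.59133369 263.51946877]]
(216, 234, 62, 64) ((246.5, 265.5), (63.0, 61.0), 90.0)
```

View pics/w5.png

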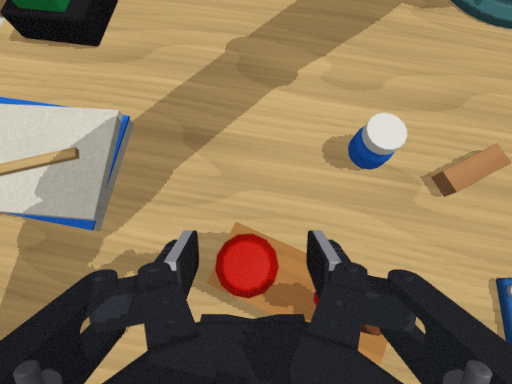

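Looking down along the rod, the handle's top disc is at (247,265.5) between the open pads, so it leans a degree or so in its loose hole. A 3 mm shift centres it before gripping.

```bash
python3 -m inch '[{"dx":-0.35,"dy":-0.1,"dz":0.1,"ax":0,"ay":0,"az":0,"claw":0.7},{"dx":0,"dy":0,"dz":0,"ax":0,"ay":0,"az":0,"claw":0},{"dx":0,"dy":0,"dz":0,"ax":0,"ay":0,"az":0,"claw":0},{"dx":0,"dy":0,"dz":0,"ax":0,"ay":0,"az":0,"claw":0},{"dx":0,"dy":0,"dz":0,"ax":0,"ay":0,"az":0,"claw":0},{"dx":0.5,"dy":0,"dz":-0.87,"ax":0,"ay":0,"az":0,"claw":0},{"dx":1.5,"dy":0,"dz":-2.6,"ax":0,"ay":0,"az":0,"claw":0},{"dx":1.5,"dy":0,"dz":-2.6,"ax":0,"ay":0,"az":0,"claw":0},{"dx":2,"dy":0,"dz":-3.46,"ax":0,"ay":0,"az":0,"claw":0},{"dx":2,"dy":0,"dz":-3.46,"ax":0,"ay":0,"az":0,"claw":0}]' 100; python3 -m inch '[{"dx":2,"dy":0,"dz":-3.46,"ax":0,"ay":0,"az":0,"claw":0},{"dx":0,"dy":0,"dz":0,"ax":0,"ay":0,"az":0,"claw":0}]'; python3 - <<'E'
from h import *
st();go([.50,-.01,.40],[180,-30,190])
E
```

```text
time: 21.68
ee_pos: [0.5419, -0.3316, 0.3403]
orientation: [180.0, -30.1, -169.9]
contact_force: [0.5, 0.5, -1.3]
grip_width: 0.0257
gripper_force: 98.3
time: 21.92
ee_pos: [0.5432, -0.333, 0.3828]
orientation: [-179.7, -29.7, -170.1]
contact_force: [-0.3, -0.8, -1.8]
grip_width: 0.0259
gripper_force: 98.3
21.93 [ 0.5432 -0.333   0.3828] [-179.68  -29.71 -170.08] F [-0.3 -0.8 -1.8] grip 0.0259 98.3 q [  9.  33.  20.  83.   7.  89. 126.]
shift cm [-0.29 32.55 -2.33] turn [-0.28  0.29 -0.07]
```

```bash
python3 -m inch '[{"dx":0,"dy":3.5,"dz":0,"ax":0,"ay":0,"az":0,"claw":0},{"dx":0,"dy":4.8,"dz":0,"ax":0,"ay":0,"az":0,"claw":0},{"dx":0,"dy":4.8,"dz":0,"ax":0,"ay":0,"az":0,"claw":0},{"dx":0,"dy":4.8,"dz":0,"ax":0,"ay":0,"az":0,"claw":0},{"dx":0,"dy":4.8,"dz":0,"ax":0,"ay":0,"az":0,"claw":0},{"dx":0,"dy":4.8,"dz":0,"ax":0,"ay":0,"az":0,"claw":0},{"dx":0,"dy":4.8,"dz":0,"ax":0,"ay":0,"az":0,"claw":0}]';python3 -m inch '[{"dx":0,"dy":0,"dz":0,"ax":0,"ay":-7,"az":0,"claw":0},{"dx":0,"dy":0,"dz":0,"ax":0,"ay":-10,"az":0,"claw":0},{"dx":0,"dy":0,"dz":0,"ax":0,"ay":-10,"az":0,"claw":0},{"dx":0,"dy":0,"dz":0,"ax":0,"ay":-10,"az":0,"claw":0},{"dx":0,"dy":0,"dz":0,"ax":0,"ay":0,"az":0,"claw":0}]'; python3 - <<'E'
from h import *
st();go([.445,-.0137,.331],[180,7.24,190])
E
```

```text
time: 22.8
ee_pos: [0.4843, -0.0122, 0.3778]
orientation: [-180.0, -30.2, -169.9]
contact_force: [0.1, -0.1, -2.3]
grip_width: 0.0257
gripper_force: 98.5
time: 23.42
ee_pos: [0.4811, -0.0148, 0.3776]
orientation: [180.0, 6.6, -170.0]
contact_force: [0.4, 0.6, -1.6]
grip_width: 0.0259
gripper_force: 98.5
23.43 [ 0.4811 -0.0148  0.3776] [ 179.96    6.6  -169.98] F [ 0.4  0.6 -1.6] grip 0.0259 98.5 q [-15.   5.  13. 118.  -3.  51.  99.]
shift cm [4.04 0.73 4.23] turn [ 0.04 -0.64  0.02]
```

```bash
python3 -m inch '[{"dx":2,"dy":0.3,"dz":1.4,"ax":0,"ay":-0.6,"az":0,"claw":0},{"dx":2,"dy":0.3,"dz":1.4,"ax":0,"ay":0,"az":0,"claw":0},{"dx":0,"dy":0.1,"dz":1.4,"ax":0,"ay":0,"az":0,"claw":0},{"dx":0,"dy":0,"dz":0,"ax":0,"ay":0,"az":0,"claw":0},{"dx":0,"dy":0,"dz":0,"ax":0,"ay":0,"az":0,"claw":0}]'; python3 - <<'E'
from h import *
st();go([.445,-.0137,.331],[180,7.24,190])
T=pose();i=arm.snapshot("wrist");cv2.imwrite("pics/w6.png",i);np.savetxt("w6T",T)
j=arm.snapshot("side");C=cam("wrist",T);S=cam("side")
tip=T[:3,3]-U*.177
np.set_printoptions(precision=1,suppress=True)
for n,p in(("tip",tip),("underside",tip+U*.145),("mouthA",np.array([.562,.0065,.174])),("M",M)):print(n,proj(C,p),proj(S,p))
P=np.zeros((400,800,3),np.uint8);P[:400,:400]=cv2.resize(i[100:240,180:320],(400,400),interpolation=2);P[:,400:]=cv2.resize(j[120:240,220:340],(400,400),interpolation=2);cv2.imwrite("pics/c6.png",P)
E
```

```text
time: 24.05
ee_pos: [0.452, -0.013, 0.3327]
orientation: [-179.9, 7.5, -169.9]
contact_force: [-0.1, -0.0, -1.9]
grip_width: 0.0256
gripper_force: 98.5
24.05 [ 0.452  -0.013   0.3327] [-179.93    7.55 -169.88] F [-0.1 -0.  -1.9] grip 0.0256 98.5 q [-15.   5.  13. 125.  -3.  43.  99.]
shift cm [0.72 0.05 0.08] turn [-0.05  0.31  0.12]
tip [[252.4 261.8]] [[274.  179.7]]
underside [[252.6 258.3]] [[325.1 131.6]]
mouthA [[252.4 255.9]] [[271.5 185.9]]
M [[253.3 257.5]] [[270.9 185.9]]
```

View pics/c6.png

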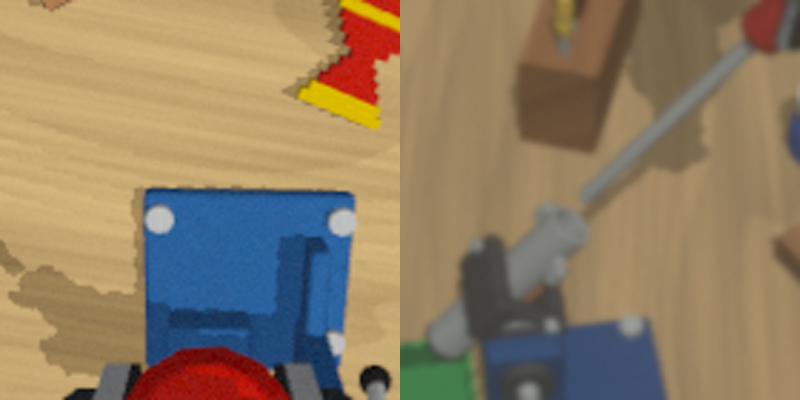

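The wrist crop hides the tube behind the handle. The side crop shows the rod tip at about (276,179) just outside the mouth ring at about (270,189), and the rod line seems to pass a few pixels high. I'll measure the relative offset by numbers in both fixed views.

```bash
cat > prof.py <<'E'
from h import *
from scipy.ndimage import map_coordinates
np.set_printoptions(precision=1,suppress=True)
M0=np.array([.5625,.007,.1745])
def prof(T,tipd=.177):
    tip=T[:3,3]-U*tipd
    for n in("side","top"):
        im=arm.snapshot(n);cv2.imwrite(f"pics/p_{n}.png",im);C=cam(n);sat=cv2.cvtColor(im,cv2.COLOR_BGR2HSV)[...,1].astype(float)
        for nm,o,ss in(("rod",tip,np.arange(.01,.14,.012)),("tube",M0,-np.arange(.004,.044,.005))):
            for s in ss:
                a,b=proj(C,[o+U*s,o+U*(s+.01)]);d=b-a;mm=np.linalg.norm(d)/10;nn=np.array([-d[1],d[0]])/np.linalg.norm(d)
                k=np.arange(-16,16.1,.5);v=map_coordinates(sat,[a[1]+k*nn[1],a[0]+k*nn[0]],order=1)
                g=k[v<v.max()*.55]
                # run closest to centre
                if len(g):
                    r=np.split(g,np.where(np.diff(g)>.6)[0]+1);r=min(r,key=lambda q:abs(q.mean()));print(n,nm,round(s*1e3),"ctr px",round(r.mean(),1),"w",round(r[-1]-r[0],1),"n",nn)
E
python3 -c "
from prof import *
prof(np.loadtxt('w6T'))"
```

```text
side rod 10 ctr px 0.2 w 4.5 n [0.7 0.7]
side rod 22 ctr px 0.0 w 5.0 n [0.7 0.7]
side rod 34 ctr px 0.0 w 5.0 n [0.7 0.7]
side rod 46 ctr px 0.2 w 5.5 n [0.7 0.7]
side rod 58 ctr px 0.2 w 4.5 n [0.7 0.7]
side rod 70 ctr px 0.2 w 4.5 n [0.7 0.7]
side rod 82 ctr px 0.2 w 5.5 n [0.7 0.7]
side rod 94 ctr px 0.0 w 5.0 n [0.7 0.7]
side rod 106 ctr px 0.5 w 5.0 n [0.7 0.7]
side rod 118 ctr px 0.0 w 5.0 n [0.7 0.7]
side rod 130 ctr px 0.2 w 4.5 n [0.7 0.7]
side tube -4 ctr px -1.0 w 16.0 n [0.7 0.7]
side tube -9 ctr px -1.2 w 16.5 n [0.7 0.7]
side tube -14 ctr px -1.0 w 16.0 n [0.7 0.7]
side tube -19 ctr px 0.0 w 14.0 n [0.7 0.7]
side tube -24 ctr px 1.0 w 14.0 n [0.7 0.7]
side tube -29 ctr px 2.0 w 16.0 n [0.7 0.7]
side tube -34 ctr px 2.2 w 16.5 n [0.7 0.7]
side tube -39 ctr px 2.8 w 17.5 n [0.7 0.7]
top rod 10 ctr px 0.0 w 8.0 n [-1.   0.2]
top rod 22 ctr px -0.5 w 4.0 n [-1.   0.2]
top rod 34 ctr px -0.2 w 4.5 n [-1.   0.2]
top rod 46 ctr px -0.5 w 4.0 n [-1.   0.2]
top rod 58 ctr px -0.2 w 4.5 n [-1.   0.2]
top rod 70 ctr px -0.2 w 4.5 n [-1.   0.2]
top rod 82 ctr px -0.2 w 4.5 n [-1.   0.2]
top rod 94 ctr px -0.2 w 4.5 n [-1.   0.2]
top rod 106 ctr px -0.2 w 4.5 n [-1.   0.2]
top rod 118 ctr px -0.2 w 4.5 n [-1.   0.2]
top rod 130 ctr px -0.5 w 4.0 n [-1.   0.2]
top tube -4 ctr px 2.8 w 21.5 n [-1.   0.2]
top tube -9 ctr px 2.0 w 25.0 n [-1.   0.2]
top tube -14 ctr px 1.5 w 26.0 n [-1.   0.2]
top tube -19 ctr px 1.5 w 26.0 n [-1.   0.2]
top tube -24 ctr px 1.5 w 26.0 n [-1.   0.2]
top tube -29 ctr px 1.8 w 25.5 n [-1.   0.2]
top tube -34 ctr px 2.2 w 25.5 n [-1.   0.2]
top tube -39 ctr px 4.2 w 23.5 n [-1.   0.2]
```

```bash
cat >> h.py <<'E'
M0=np.array([.5625,.007,.1745])
def ins2(depth):
    T=pose();print("depth now",round(.177-float((T[:3,3]-M0)@U),4));go(M0+U*(.177-depth),[180,7.24,190])
E
python3 -m inch '[{"dx":0.2,"dy":0,"dz":0.1,"ax":0,"ay":0,"az":0,"claw":0},{"dx":0,"dy":0,"dz":0,"ax":0,"ay":0,"az":0,"claw":0},{"dx":0,"dy":0,"dz":0,"ax":0,"ay":0,"az":0,"claw":0}]'
python3 -c "
from h import *
st();ins2(-.013);ins2(.03)"
```

```text
time: 24.62
ee_pos: [0.4485, -0.0135, 0.3312]
orientation: [-180.0, 7.5, -169.9]
contact_force: [0.4, -0.3, -1.3]
grip_width: 0.0257
gripper_force: 98.5
24.62 [ 0.4485 -0.0135  0.3312] [-179.96    7.53 -169.9 ] F [ 0.4 -0.3 -1.3] grip 0.0257 98.5 q [-15.   4.  13. 125.  -3.  43.  99.]
depth now -0.0178
shift cm [-0.01  0.04  0.55] turn [-0.02  0.29  0.1 ]
depth now -0.0178
shift cm [-2.15  0.04  4.28] turn [-0.02  0.29  0.1 ]
```

```bash
python3 -m inch '[{"dx":0.23,"dy":0.04,"dz":0.13,"ax":0,"ay":0.3,"az":0.1,"claw":0},{"dx":-0.48,"dy":0,"dz":0.83,"ax":0,"ay":0,"az":0,"claw":0},{"dx":-0.48,"dy":0,"dz":0.83,"ax":0,"ay":0,"az":0,"claw":0},{"dx":-0.48,"dy":0,"dz":0.83,"ax":0,"ay":0,"az":0,"claw":0}]'; python3 -m inch '[{"dx":-0.48,"dy":0,"dz":0.83,"ax":0,"ay":0,"az":0,"claw":0},{"dx":-0.48,"dy":0,"dz":0.83,"ax":0,"ay":0,"az":0,"claw":0},{"dx":0,"dy":0,"dz":0,"ax":0,"ay":0,"az":0,"claw":0},{"dx":0,"dy":0,"dz":0,"ax":0,"ay":0,"az":0,"claw":0}]'
python3 -c "
from h import *
st();ins2(.03);ins2(.06)"
```

```text
time: 25.12
ee_pos: [0.464, -0.0103, 0.3058]
orientation: [-180.0, 7.2, -170.0]
contact_force: [0.3, -0.8, -1.2]
grip_width: 0.0255
gripper_force: 98.5
time: 25.62
ee_pos: [0.4749, -0.0085, 0.2913]
orientation: [-180.0, 7.2, -170.0]
contact_force: [-0.3, 0.0, -1.0]
grip_width: 0.0256
gripper_force: 98.5
25.62 [ 0.4749 -0.0085  0.2913] [-179.97    7.2  -170.01] F [-0.3  0.  -1. ] grip 0.0256 98.5 q [-15.  10.  12. 125.  -5.  38. 101.]
depth now 0.0302
shift cm [ 0.    0.01 -0.02] turn [-0.03 -0.04 -0.01]
depth now 0.0302
shift cm [-1.5   0.01  2.58] turn [-0.03 -0.04 -0.01]
```

```bash
python3 -m inch '[{"dx":-0.5,"dy":0,"dz":0.87,"ax":0,"ay":0,"az":0,"claw":0},{"dx":-0.5,"dy":0,"dz":0.87,"ax":0,"ay":0,"az":0,"claw":0},{"dx":-0.4,"dy":0,"dz":0.7,"ax":0,"ay":0,"az":0,"claw":0}]'; python3 -m inch '[{"dx":-0.3,"dy":0,"dz":0.52,"ax":0,"ay":0,"az":0,"claw":0},{"dx":-0.3,"dy":0,"dz":0.52,"ax":0,"ay":0,"az":0,"claw":0},{"dx":0,"dy":0,"dz":0,"ax":0,"ay":0,"az":0,"claw":0}]'
python3 -c "
from h import *
st();ins2(.07);ins2(.1)"
```

```text
time: 26.0
ee_pos: [0.4916, -0.0055, 0.2682]
orientation: [-180.0, 7.1, -170.0]
contact_force: [-1.1, -1.4, 2.0]
grip_width: 0.0258
gripper_force: 98.6
time: 26.38
ee_pos: [0.4992, -0.0042, 0.259]
orientation: [-180.0, 7.2, -170.0]
contact_force: [-0.5, -0.1, -1.3]
grip_width: 0.0258
gripper_force: 98.6
26.38 [ 0.4992 -0.0042  0.259 ] [-179.97    7.23 -170.  ] F [-0.5 -0.1 -1.3] grip 0.0258 98.6 q [-14.  15.  12. 125.  -7.  34. 103.]
depth now 0.0709
shift cm [ 0.04 -0.   -0.08] turn [-0.03 -0.01  0.  ]
depth now 0.0709
shift cm [-1.46  0.    2.52] turn [-0.03 -0.01  0.  ]
```

```bash
python3 -m inch '[{"dx":-0.4,"dy":0,"dz":0.7,"ax":0,"ay":0,"az":0,"claw":0},{"dx":-0.4,"dy":0,"dz":0.7,"ax":0,"ay":0,"az":0,"claw":0},{"dx":-0.4,"dy":0,"dz":0.7,"ax":0,"ay":0,"az":0,"claw":0},{"dx":-0.4,"dy":0,"dz":0.7,"ax":0,"ay":0,"az":0,"claw":0}]'; python3 -m inch '[{"dx":-0.4,"dy":0,"dz":0.7,"ax":0,"ay":0,"az":0,"claw":0},{"dx":-0.4,"dy":0,"dz":0.7,"ax":0,"ay":0,"az":0,"claw":0},{"dx":-0.4,"dy":0,"dz":0.7,"ax":0,"ay":0,"az":0,"claw":0},{"dx":-0.3,"dy":0,"dz":0.52,"ax":0,"ay":0,"az":0,"claw":0}]'
python3 -c "
from h import *
st();ins2(.143)"
```

```text
time: 26.88
ee_pos: [0.5184, -0.0009, 0.2332]
orientation: [-180.0, 7.2, -170.0]
contact_force: [-1.1, -0.2, 2.8]
grip_width: 0.0256
gripper_force: 98.7
time: 27.38
ee_pos: [0.5364, 0.0025, 0.2089]
orientation: [-180.0, 7.2, -170.0]
contact_force: [0.8, 0.6, -1.8]
grip_width: 0.0259
gripper_force: 98.7
27.38 [0.5364 0.0025 0.2089] [-179.97    7.24 -169.99] F [ 0.8  0.6 -1.8] grip 0.0259 98.7 q [-12.  22.  10. 123.  -9.  29. 104.]
depth now 0.1336
shift cm [-0.49 -0.01  0.8 ] turn [-0.02 -0.    0.01]
```

```bash
python3 -m inch '[{"dx":-0.3,"dy":0,"dz":0.5,"ax":0,"ay":0,"az":0,"claw":0},{"dx":-0.2,"dy":0,"dz":0.3,"ax":0,"ay":0,"az":0,"claw":0},{"dx":-0.05,"dy":0,"dz":0.1,"ax":0,"ay":0,"az":0,"claw":0},{"dx":0,"dy":0,"dz":0,"ax":0,"ay":0,"az":0,"claw":0}]'
python3 - <<'E'
from h import *
st();ins2(.143)
C=cam("side");i=arm.snapshot("side");cv2.imwrite("pics/s7.png",i)
R=Ro.from_euler('z',10,degrees=True).as_matrix()
i2=cv2.imread("pics/side0.png")
# wood-coloured, saturated pixels inside the tray outline (local tray frame)
tc=np.array([.697,.030,0]);hsv=cv2.cvtColor(i,cv2.COLOR_BGR2HSV)
for y in range(-24,25,6):
    print(' '.join("%3d/%3d"%tuple(hsv[int(round(p[1])),int(round(p[0]))][[0,2]]) for p in proj(C,[tc+R@np.array([x/1000,y/1000,.012]) for x in range(-66,67,9)])))
E
```

```text
time: 27.88
ee_pos: [0.5423, 0.0034, 0.2012]
orientation: [-180.0, 7.2, -170.0]
contact_force: [-0.0, -1.5, -1.0]
grip_width: 0.0258
gripper_force: 98.7
27.88 [0.5423 0.0034 0.2012] [-179.98    7.22 -170.  ] F [-0.  -1.5 -1. ] grip 0.0258 98.7 q [-12.  23.  10. 123. -10.  28. 105.]
depth now 0.1433
shift cm [ 0.    0.   -0.03] turn [-0.02 -0.02 -0.  ]
 20/107  21/ 95  59/ 92  62/ 99  60/ 95  60/ 97  60/ 95  60/ 97  61/ 96  61/ 96  46/ 78  13/ 75  15/ 74  61/ 94  53/ 84
 17/140  18/150  19/142  53/119  61/123  63/120  59/124  62/120  61/123  63/121  54/ 92  12/ 75  13/ 74  56/ 97  16/ 72
 17/146  18/166  18/164  23/140  27/129  37/125  24/143  34/127  39/132  64/128  53/ 90  13/ 75  12/ 74  34/ 70  12/ 74
 18/144  18/155  18/165  18/165  18/181  18/194  18/191  18/200  33/145  64/127  53/ 89  14/ 70  14/ 70  26/ 65  12/ 74
 43/110  26/119  18/150  18/156  18/198  18/201  19/205  19/201  34/148  64/127  59/108  17/ 69  44/ 82  24/ 63  12/ 74
 64/123  60/123  44/113  23/130  20/149  18/166  19/152  18/160  48/126  64/128  63/125  52/ 96  63/121  23/ 63  14/ 69
 64/124  64/127  63/126  57/124  47/120  36/118  48/121  59/122  57/123  64/128  64/127  65/127  65/127  55/ 98  17/ 68
 64/123  64/115  64/126  63/121  63/125  63/123  63/124  63/122  63/119  63/125  63/116  64/126  64/115  64/124  61/106
 63/106  61/ 96  61/ 96  61/ 97  60/ 97  61/101  60/ 95  61/102  60/ 95  62/102  60/ 95  61/103  61/ 95  61/ 95  61/ 96
```

```bash
python3 -m inch '[{"dx":-0.1,"dy":0,"dz":0.17,"ax":0,"ay":0,"az":0,"claw":0},{"dx":0,"dy":0,"dz":0,"ax":0,"ay":0,"az":0,"claw":0}]'; python3 -m inch '[{"dx":0.4,"dy":0,"dz":-0.7,"ax":0,"ay":0,"az":0,"claw":0},{"dx":1,"dy":0,"dz":-1.73,"ax":0,"ay":0,"az":0,"claw":0},{"dx":1.25,"dy":0,"dz":-2.16,"ax":0,"ay":0,"az":0,"claw":0},{"dx":1.25,"dy":0,"dz":-2.16,"ax":0,"ay":0,"az":0,"claw":0},{"dx":1.25,"dy":0,"dz":-2.16,"ax":0,"ay":0,"az":0,"claw":0},{"dx":1.25,"dy":0,"dz":-2.16,"ax":0,"ay":0,"az":0,"claw":0},{"dx":1.25,"dy":0,"dz":-2.16,"ax":0,"ay":0,"az":0,"claw":0}]'; python3 -m inch '[{"dx":0.5,"dy":0,"dz":-0.87,"ax":0,"ay":0,"az":0,"claw":0},{"dx":0,"dy":0,"dz":0,"ax":0,"ay":0,"az":0,"claw":0}]'
python3 -c "
from h import *
st();ins2(-.02);go([.49,-.01,.40],[180,7.24,190])"
```

```text
time: 28.18
ee_pos: [0.5436, 0.0036, 0.1997]
orientation: [-180.0, 7.2, -170.0]
contact_force: [-0.2, 0.3, -0.7]
grip_width: 0.026
gripper_force: 98.7
time: 29.05
ee_pos: [0.4513, -0.0127, 0.3222]
orientation: [-180.0, 7.2, -170.0]
contact_force: [0.2, 0.5, -2.5]
grip_width: 0.026
gripper_force: 98.6
time: 29.3
ee_pos: [0.4464, -0.0135, 0.3298]
orientation: [-180.0, 7.3, -170.0]
contact_force: [0.3, -0.2, -1.2]
grip_width: 0.0258
gripper_force: 98.6
29.3 [ 0.4464 -0.0135  0.3298] [-179.98    7.31 -170.01] F [ 0.3 -0.2 -1.2] grip 0.0258 98.6 q [-16.   4.  13. 126.  -3.  43.  99.]
depth now -0.018
shift cm [ 0.11  0.   -0.16] turn [-0.02  0.07 -0.01]
shift cm [-5.22 -0.41 -6.41] turn [-0.02  0.07 -0.01]
```

```bash
cat > tray.py <<'E'
from h import *
def show(tc,yaw=10,z=.012):
    R=Ro.from_euler('z',yaw,degrees=True).as_matrix();tc=np.array(tc)
    for n in("side","top"):
        C=cam(n);h=cv2.cvtColor(arm.snapshot(n),cv2.COLOR_BGR2HSV)
        for y in range(-24,25,8):
            s=''
            for x in range(-70,71,5):
                p=proj(C,tc+R@np.array([x/1e3,y/1e3,z]))[0].round().astype(int);q=h[p[1],p[0]];s+='g' if 45<q[0]<75 else 'D' if q[2]<85 and q[0]<30 else 'w' if q[0]<30 and q[1]>60 else '.'
            print(n,s)
E
python3 -m inch '[{"dx":-1,"dy":0,"dz":-3,"ax":0,"ay":0,"az":0,"claw":0},{"dx":-2,"dy":0,"dz":-3.4,"ax":0,"ay":0,"az":0,"claw":0},{"dx":-2,"dy":0,"dz":0,"ax":0,"ay":8,"az":0,"claw":0},{"dx":0,"dy":0,"dz":0,"ax":0,"ay":10,"az":0,"claw":0},{"dx":0,"dy":0,"dz":0,"ax":0,"ay":10,"az":0,"claw":0},{"dx":0,"dy":0,"dz":0,"ax":0,"ay":9.2,"az":0,"claw":0},{"dx":0,"dy":0,"dz":0,"ax":0,"ay":0,"az":0,"claw":0}]'
python3 -c "
from tray import *
st();go([.5415,-.332,.385],[180,-30,190]);show([.697,.03,0])"
```

```text
time: 30.18
ee_pos: [0.4893, -0.005, 0.3957]
orientation: [-180.0, -30.2, -169.9]
contact_force: [0.1, 0.1, -0.2]
grip_width: 0.026
gripper_force: 98.6
30.18 [ 0.4893 -0.005   0.3957] [-179.97  -30.17 -169.92] F [ 0.1  0.1 -0.2] grip 0.026 98.6 q [-16.  22.  14.  98.  -1.  90.  99.]
shift cm [-3.000e-02 -3.311e+01  1.240e+00] turn [-0.07 -0.17  0.07]
side w...ggggggggggggggggDDDDggggg
side wwwww..ggggggggggggDDDDDg.DD.
side wwwwwwwwwwwwwww.gggDDDD.DDDDD
side g..wwwwwwwwwwwwwggggDDDgDDDDD
side gggggg..wwwwwww.ggggggggDDDDg
side ggggggggggggggggggggggggggggg
side ggggggggggggggggggggggggggggg
top .............................
top .............................
top .............................
top .............................
top .............................
top .............................
top .............................
```

```bash
python3 -m inch '[{"dx":0,"dy":-4.8,"dz":0.2,"ax":0,"ay":0,"az":0,"claw":0},{"dx":0,"dy":-4.8,"dz":0.2,"ax":0,"ay":0,"az":0,"claw":0},{"dx":0,"dy":-4.8,"dz":0.2,"ax":0,"ay":0,"az":0,"claw":0},{"dx":0,"dy":-4.8,"dz":0.2,"ax":0,"ay":0,"az":0,"claw":0},{"dx":0,"dy":-4.8,"dz":0.2,"ax":0,"ay":0,"az":0,"claw":0},{"dx":0,"dy":-4.8,"dz":0.2,"ax":0,"ay":0,"az":0,"claw":0},{"dx":0,"dy":-4.3,"dz":0,"ax":0,"ay":0.1,"az":0,"claw":0},{"dx":0,"dy":0,"dz":0,"ax":0,"ay":0,"az":0,"claw":0},{"dx":0,"dy":0,"dz":0,"ax":0,"ay":0,"az":0,"claw":0}]'
python3 -c "
from h import *
st();go([.5405,-.3315,.30],[180,-30,190])"
```

```text
time: 31.4
ee_pos: [0.5385, -0.3324, 0.3894]
orientation: [180.0, -30.0, -170.0]
contact_force: [0.4, 0.3, -2.0]
grip_width: 0.0256
gripper_force: 98.7
31.4 [ 0.5385 -0.3324  0.3894] [ 179.96  -29.96 -170.  ] F [ 0.4  0.3 -2. ] grip 0.0256 98.7 q [  8.  32.  21.  83.   7.  90. 127.]
shift cm [-4.65  0.05  7.63] turn [0.04 0.04 0.  ]
```

```bash
python3 -m inch '[{"dx":-1.6,"dy":0.05,"dz":2.5,"ax":0,"ay":0,"az":0,"claw":0},{"dx":-1.5,"dy":0,"dz":2.6,"ax":0,"ay":0,"az":0,"claw":0},{"dx":-1.5,"dy":0,"dz":2.5,"ax":0,"ay":0,"az":0,"claw":0},{"dx":0,"dy":0,"dz":0,"ax":0,"ay":0,"az":0,"claw":0},{"dx":0,"dy":0,"dz":0,"ax":0,"ay":0,"az":0,"claw":0}]'
python3 -c "
from h import *
st();go([.5402,-.3315,.26],[180,-30,190]);go([.5402,-.3315,.196],[180,-30,190])"
```

```text
time: 32.02
ee_pos: [0.5411, -0.3318, 0.3014]
orientation: [-179.9, -30.0, -170.0]
contact_force: [0.9, -0.6, -1.1]
grip_width: 0.0257
gripper_force: 98.7
32.02 [ 0.5411 -0.3318  0.3014] [-179.93  -29.99 -169.95] F [ 0.9 -0.6 -1.1] grip 0.0257 98.7 q [  9.  36.  20.  88.   6.  81. 125.]
shift cm [-2.    0.05  3.63] turn [-0.09  0.01  0.04]
shift cm [-5.19  0.06  9.18] turn [-0.09  0.01  0.04]
```

```bash
python3 -m inch '[{"dx":-1,"dy":0.05,"dz":1.8,"ax":0,"ay":0,"az":0,"claw":0},{"dx":-1,"dy":0,"dz":1.8,"ax":0,"ay":0,"az":0,"claw":0}]'; python3 -m inch '[{"dx":-0.9,"dy":0,"dz":1.55,"ax":0,"ay":0,"az":0,"claw":0},{"dx":-0.9,"dy":0,"dz":1.55,"ax":0,"ay":0,"az":0,"claw":0},{"dx":-0.9,"dy":0,"dz":1.55,"ax":0,"ay":0,"az":0,"claw":0},{"dx":-0.5,"dy":0,"dz":0.9,"ax":0,"ay":0,"az":0,"claw":0},{"dx":0,"dy":0,"dz":0,"ax":0,"ay":0,"az":0,"claw":0}]'
python3 -c "
from h import *
st();go([.5402,-.3315,.192],[180,-30,190])"
```

```text
time: 32.28
ee_pos: [0.54, -0.332, 0.2582]
orientation: [-179.9, -30.0, -170.0]
contact_force: [0.1, 0.2, -0.7]
grip_width: 0.0258
gripper_force: 98.7
time: 32.9
ee_pos: [0.5394, -0.3319, 0.1939]
orientation: [180.0, -30.2, -170.0]
contact_force: [0.0, 0.6, -0.7]
grip_width: 0.026
gripper_force: 98.8
32.9 [ 0.5394 -0.3319  0.1939] [ 179.98  -30.15 -169.98] F [ 0.   0.6 -0.7] grip 0.026 98.8 q [  9.  42.  19.  93.   5.  71. 123.]
shift cm [-0.17  0.03  0.12] turn [ 0.01 -0.15  0.01]
```

```bash
python3 -m inch '[{"dx":-0.1,"dy":0,"dz":0.17,"ax":0,"ay":0,"az":0,"claw":0},{"dx":0,"dy":0,"dz":0,"ax":0,"ay":0,"az":0,"claw":0},{"dx":0,"dy":0,"dz":0,"ax":0,"ay":0,"az":0,"claw":0.3},{"dx":0,"dy":0,"dz":0,"ax":0,"ay":0,"az":0,"claw":0.7},{"dx":0,"dy":0,"dz":0,"ax":0,"ay":0,"az":0,"claw":0.8},{"dx":0,"dy":0,"dz":-2,"ax":0,"ay":0,"az":0,"claw":0.8},{"dx":0,"dy":0,"dz":-4,"ax":0,"ay":0,"az":0,"claw":0.8},{"dx":0,"dy":0,"dz":-5,"ax":0,"ay":0,"az":0,"claw":0.8},{"dx":0,"dy":0,"dz":-5,"ax":0,"ay":0,"az":0,"claw":1},{"dx":0,"dy":0,"dz":0,"ax":0,"ay":0,"az":0,"claw":1}]'
python3 - <<'E'
from h import *
st();go([.66,-.2,.30],[180,0,100]);C=cam("top");i=arm.snapshot("top")
m=mask(i,(170,130,60),(180,255,255),(370,190,410,225))|mask(i,(0,150,60),(6,255,255),(370,190,410,225))
if m.any():print("handle now",cv2.boundingRect(big(m)),"at start (382,201,17,12)")
m=mask(arm.snapshot("side"),(170,100,60),(180,255,255),(265,50,300,90))|mask(arm.snapshot("side"),(0,120,60),(6,255,255),(265,50,300,90));print(cv2.boundingRect(big(m)))
m=mask(cv2.imread("pics/side0.png"),(170,100,60),(180,255,255),(265,50,300,90))|mask(cv2.imread("pics/side0.png"),(0,120,60),(6,255,255),(265,50,300,90));print(cv2.boundingRect(big(m)))
E
```

```text
time: 34.15
ee_pos: [0.6221, -0.3182, 0.3352]
orientation: [-179.7, -29.6, -170.0]
contact_force: [-0.6, 0.2, 0.3]
grip_width: 0.0853
gripper_force: 0.0
34.15 [ 0.6221 -0.3182  0.3352] [-179.68  -29.62 -170.01] F [-0.6  0.2  0.3] grip 0.0853 0.0 q [  7.  40.  19.  76.   4.  90. 124.]
shift cm [-6.77 10.99  0.14] turn [-23.46 -22.98  87.88]
(277, 60, 10, 24)
(277, 60, 9, 24)
```

```bash
python3 -m inch '[{"dx":0,"dy":0,"dz":0,"ax":0,"ay":-9.8,"az":0,"claw":1},{"dx":0,"dy":0,"dz":0,"ax":0,"ay":-9.8,"az":0,"claw":1},{"dx":0,"dy":0,"dz":0,"ax":0,"ay":-9.8,"az":0,"claw":1},{"dx":0,"dy":1,"dz":0,"ax":0,"ay":0,"az":10,"claw":1},{"dx":0,"dy":1,"dz":0,"ax":0,"ay":0,"az":10,"claw":1},{"dx":0,"dy":1,"dz":0,"ax":0,"ay":0,"az":10,"claw":1},{"dx":0,"dy":1,"dz":0,"ax":0,"ay":0,"az":10,"claw":1},{"dx":0,"dy":1,"dz":0,"ax":0,"ay":0,"az":10,"claw":1},{"dx":0,"dy":1,"dz":0,"ax":0,"ay":0,"az":10,"claw":1},{"dx":0,"dy":0,"dz":0,"ax":0,"ay":0,"az":10,"claw":1}]'; python3 -m inch '[{"dx":0,"dy":0,"dz":0,"ax":0,"ay":0,"az":10.5,"claw":1},{"dx":0,"dy":0,"dz":0,"ax":0,"ay":0,"az":10.5,"claw":1},{"dx":0,"dy":0,"dz":0,"ax":0,"ay":0,"az":10.5,"claw":1},{"dx":0,"dy":0,"dz":0,"ax":0,"ay":0,"az":10.5,"claw":1},{"dx":0,"dy":0,"dz":0,"ax":0,"ay":0,"az":10.5,"claw":1},{"dx":0,"dy":0,"dz":0,"ax":0,"ay":0,"az":10.5,"claw":1},{"dx":0,"dy":0,"dz":0,"ax":0,"ay":0,"az":10.5,"claw":1},{"dx":0,"dy":0,"dz":0,"ax":0,"ay":0,"az":10.5,"claw":1},{"dx":0,"dy":0,"dz":0,"ax":0,"ay":0,"az":10.5,"claw":1},{"dx":0,"dy":0,"dz":0,"ax":0,"ay":0,"az":0,"claw":1}]'
python3 -c "
from h import *
st();go([.705,.032,.2],[180,0,10])"
```

```text
time: 35.55
ee_pos: [0.6322, -0.2614, 0.3287]
orientation: [-179.2, -0.4, 119.7]
contact_force: [0.8, -0.0, 0.8]
grip_width: 0.0855
gripper_force: 0.0
time: 36.8
ee_pos: [0.632, -0.2625, 0.3291]
orientation: [-179.7, 0.8, 25.5]
contact_force: [-0.5, 0.5, -0.7]
grip_width: 0.0852
gripper_force: 0.0
36.8 [ 0.632  -0.2625  0.3291] [-179.72    0.85   25.52] F [-0.5  0.5 -0.7] grip 0.0852 0.0 q [-16.  38.  57.  94. -33.  68. -15.]
shift cm [ 19.47 -23.37  12.73] turn [-0.17  0.88 15.52]
```

```bash
python3 -m inch '[{"dx":0,"dy":0,"dz":0,"ax":0,"ay":0.8,"az":7.8,"claw":1},{"dx":0,"dy":0,"dz":0,"ax":0,"ay":0,"az":7.7,"claw":1},{"dx":1,"dy":-4.5,"dz":0,"ax":0,"ay":0,"az":0,"claw":1},{"dx":2,"dy":-5,"dz":0,"ax":0,"ay":0,"az":0,"claw":1},{"dx":2,"dy":-5,"dz":0,"ax":0,"ay":0,"az":0,"claw":1},{"dx":2,"dy":-5,"dz":0.5,"ax":0,"ay":0,"az":0,"claw":1},{"dx":2,"dy":-4.5,"dz":0.5,"ax":0,"ay":0,"az":0,"claw":1},{"dx":2,"dy":-3,"dz":0.5,"ax":0,"ay":0,"az":0,"claw":1},{"dx":0,"dy":0,"dz":0,"ax":0,"ay":0,"az":0,"claw":1}]'
python3 -c "
from h import *
st();go([.705,.032,.3],[180,0,10])"
```

```text
time: 37.92
ee_pos: [0.6953, 0.0271, 0.3144]
orientation: [-179.7, 0.0, 10.6]
contact_force: [-0.1, -0.2, -0.4]
grip_width: 0.0851
gripper_force: 0.0
37.92 [0.6953 0.0271 0.3144] [-1.7974e+02  5.0000e-02  1.0560e+01] F [-0.1 -0.2 -0.4] grip 0.0851 0.0 q [-42.  42.  63.  94. -40.  69. -49.]
shift cm [ 1.05 -0.29  1.44] turn [-0.26  0.05  0.56]
```

```bash
python3 - <<'E'
from tray import *
np.set_printoptions(precision=4,suppress=True)
T=pose();i=arm.snapshot("wrist");cv2.imwrite("pics/w8.png",i);C=cam("wrist",T)
m=mask(i,(50,100,40),(75,255,255))
c=big(m);x,y,w,h=cv2.boundingRect(c);print(x,y,w,h)
for r in range(y+2,y+h,12):
    k=np.where(m[r]>0)[0]
    if len(k):
        P=plane(C,[(k[0]-.5,r),(k[-1]+.5,r)],.03);print(r,k[0],k[-1],P[0][:2],P[1][:2],"mid",P.mean(0)[:2],np.linalg.norm(P[0]-P[1]).round(4))
k=np.where(m.any(1))[0]
print("end",plane(C,[(x+w/2,y-.5)],.03))
show([.697,.03,0])
E
```

```text
233 112 40 99
114 233 272 [0.7644 0.0699] [0.775  0.0131] mid [0.7697 0.0415] 0.0578
126 233 272 [0.7477 0.0671] [0.7585 0.0097] mid [0.7531 0.0384] 0.0584
138 233 272 [0.7307 0.0643] [0.7416 0.0062] mid [0.7362 0.0352] 0.0591
150 233 271 [0.7134 0.0613] [0.7241 0.0041] mid [0.7187 0.0327] 0.0582
162 233 271 [0.6956 0.0583] [0.7064 0.0005] mid [0.701  0.0294] 0.0589
174 233 271 [0.6774 0.0553] [ 0.6884 -0.0032] mid [0.6829 0.026 ] 0.0595
186 233 270 [0.6589 0.0522] [ 0.6697 -0.0055] mid [0.6643 0.0234] 0.0587
198 233 270 [0.6399 0.049 ] [ 0.6508 -0.0094] mid [0.6454 0.0198] 0.0594
210 233 269 [0.6204 0.0458] [ 0.6312 -0.0118] mid [0.6258 0.017 ] 0.0586
end [[0.7733 0.0414 0.03  ]]
side w...ggggggggggggggggDDDDggggg
side wwwww..ggggggggggggDDDDDgDDD.
side wwwwwwwwwwwwwww.gggDDDD..DDDD
side g..wwwwwwwwwwwwwggggDDDgDDDDD
side gggggg..wwwwwww.ggggggggDDDDg
side ggggggggggggggggggggggggggggg
side ggggggggggggggggggggggggggggg
top ggggggggggggggggggggg..gggggg
top gggggggggggggggggggDDDDD.gggg
top D..DD...wwwwwwwwggggDDDDDDDDD
top .....g.gwwwwwwww.ggggggg.DDDD
top ....Dg.g.www.wwggggggggggg...
top .....gggggggggggggggggggggggg
top ...D.gggggggggggggggggggggggg
```

```bash
python3 - <<'E'
from tray import *
i=cv2.imread("pics/w8.png");C=cam("wrist");R=Ro.from_euler('z',10,degrees=True).as_matrix();tc=np.array([.698,.0295,0])
def g(i,C,n,z=.014):
    h=cv2.cvtColor(i,cv2.COLOR_BGR2HSV)
    for y in range(-24,25,6):
        s=''
        for x in range(-70,71,4):
            p=proj(C,tc+R@np.array([x/1e3,y/1e3,z]))[0].round().astype(int);q=h[p[1],p[0]];s+='g' if 45<q[0]<80 and q[1]>70 else 'D' if q[2]<85 and q[0]<30 else 'w' if q[0]<30 and q[1]>60 else '.'
        print(n,s)
g(i,C,"wrist");g(cv2.imread("pics/side0.png"),cam("side"),"side0")
go([.707,.0305,.2],[180,0,9.8])
E
```

```text
wrist gggggggggggggggggggggg.wwwwwDggggggg
wrist gggggg.g..wwwwwwwwgggg.wwwwwDgwwwwgg
wrist wwwwwwwwwwwwwwwwwwwgggg.wwwwgwwwwwwg
wrist .wwwwwwwwwwwwwwwwwwggggggggggwwwwwwg
wrist wwwwwwwwwwwwwwwwww.gggggggggggwww.gg
wrist .ggggggggggggggggggggggggggggggggggg
wrist gggggggggggggggggggggggggggggggggggg
wrist gggggggggggggggggggggggggggggggggggg
wrist gwwwww.w.............wwwwwwwwwwwwwww
side0 ggggggggggggggggggggggggDDDDD.gggggg
side0 ggggggggggggggggggggggggDDDDD.gg..gg
side0 ggggggggggggggggggggggggDDDDD.DDDDD.
side0 ggggggggggggggggggggggggDDDDD.DDDDDD
side0 gggggggggggggggggggggggg.DDD.gDDDDDD
side0 ggggggggggggggggggggggggggggggDDDDD.
side0 gggggggggggggggggggggggggggggg.DDD.g
side0 gggggggggggggggggggggggggggggggggggg
side0 gggggggggggggggggggggggggggggggggggg
shift cm [ 1.46 -0.76 11.67] turn [-0.09 -0.04  0.13]
```

```bash
python3 -m inch '[{"dx":1,"dy":-0.3,"dz":2,"ax":0,"ay":0,"az":0,"claw":1},{"dx":0.4,"dy":-0.2,"dz":4,"ax":0,"ay":0,"az":0.1,"claw":1},{"dx":0,"dy":0,"dz":4,"ax":0,"ay":0,"az":0,"claw":1},{"dx":0,"dy":0,"dz":4,"ax":0,"ay":0,"az":0,"claw":1},{"dx":0,"dy":0,"dz":4,"ax":0,"ay":0,"az":0,"claw":1},{"dx":0,"dy":0,"dz":3,"ax":0,"ay":0,"az":0,"claw":1},{"dx":0,"dy":0,"dz":0,"ax":0,"ay":0,"az":0,"claw":1},{"dx":0,"dy":0,"dz":0,"ax":0,"ay":0,"az":0,"claw":1}]'
python3 - <<'E'
from h import *
st();go([.707,.0300,.016],[180,0,9.8])
print(plane(cam("top"),[(240,108),(270,108)],0))
E
```

```text
time: 39.08
ee_pos: [0.7087, 0.0291, 0.1075]
orientation: [-179.9, -0.2, 9.8]
contact_force: [0.4, 0.1, 1.4]
grip_width: 0.0853
gripper_force: 0.0
39.08 [0.7087 0.0291 0.1075] [-1.7992e+02 -1.6000e-01  9.8400e+00] F [0.4 0.1 1.4] grip 0.0853 0.0 q [-36.  54.  52. 101. -52.  53. -41.]
shift cm [-0.18 -0.11  9.15] turn [-0.08 -0.16  0.04]
[[ 0.8691108   0.04676022  0.        ]
 [ 0.86795095 -0.04476723  0.        ]]
```

```bash
python3 -m inch '[{"dx":-0.1,"dy":-0.1,"dz":2.5,"ax":0,"ay":0,"az":0,"claw":1},{"dx":0,"dy":0,"dz":2.5,"ax":0,"ay":0,"az":0,"claw":1},{"dx":0,"dy":0,"dz":2,"ax":0,"ay":0,"az":0,"claw":1},{"dx":0,"dy":0,"dz":1.5,"ax":0,"ay":0,"az":0,"claw":1},{"dx":0,"dy":0,"dz":0,"ax":0,"ay":0,"az":0,"claw":1},{"dx":0,"dy":0,"dz":0,"ax":0,"ay":0,"az":0,"claw":1}]'
python3 - <<'E'
from h import *
st();go([.707,.0300,.016],[180,0,9.8])
E
```

```text
time: 39.83
ee_pos: [0.7075, 0.0308, 0.0223]
orientation: [-179.9, -0.2, 9.9]
contact_force: [-0.3, 0.0, 0.3]
grip_width: 0.085
gripper_force: 0.0
39.83 [0.7075 0.0308 0.0223] [-1.7991e+02 -1.5000e-01  9.8900e+00] F [-0.3  0.   0.3] grip 0.085 0.0 q [-34.  59.  46. 102. -58.  47. -37.]
shift cm [-0.07  0.07  0.63] turn [-0.09 -0.15  0.09]
```

```bash
python3 -m inch '[{"dx":0,"dy":0.05,"dz":0.5,"ax":-0.1,"ay":-0.15,"az":0,"claw":1},{"dx":0,"dy":0,"dz":0,"ax":0,"ay":0,"az":0,"claw":0.85},{"dx":0,"dy":0,"dz":0,"ax":0,"ay":0,"az":0,"claw":0.75},{"dx":0,"dy":0,"dz":0,"ax":0,"ay":0,"az":0,"claw":0.6},{"dx":0,"dy":0,"dz":0,"ax":0,"ay":0,"az":0,"claw":0.5},{"dx":0,"dy":0,"dz":0,"ax":0,"ay":0,"az":0,"claw":0.5}]' 50
python3 -m inch '[{"dx":0,"dy":0,"dz":-0.4,"ax":0,"ay":0,"az":0,"claw":0.5},{"dx":0,"dy":0,"dz":-0.4,"ax":0,"ay":0,"az":0,"claw":0.5},{"dx":0,"dy":0,"dz":0,"ax":0,"ay":0,"az":0,"claw":0.5}]'
python3 -c "
from h import *
st()"
```

```text
time: 40.58
ee_pos: [0.7075, 0.0307, 0.0174]
orientation: [-180.0, 0.0, 9.9]
contact_force: [0.1, 0.0, 3.7]
grip_width: 0.0592
gripper_force: 55.4
time: 40.95
ee_pos: [0.7071, 0.0308, 0.0249]
orientation: [-180.0, 0.0, 9.9]
contact_force: [0.1, 0.7, -1.6]
grip_width: 0.0592
gripper_force: 54.9
40.95 [0.7071 0.0308 0.0249] [-1.7997e+02  4.0000e-02  9.9000e+00] F [ 0.1  0.7 -1.6] grip 0.0592 54.9 q [-34.  59.  47. 102. -58.  47. -38.]
```

```bash
python3 -m inch '[{"dx":0.4,"dy":0,"dz":0,"ax":0,"ay":0,"az":0,"claw":0.5},{"dx":0.8,"dy":0,"dz":0,"ax":0,"ay":0,"az":0,"claw":0.5},{"dx":1,"dy":0,"dz":0,"ax":0,"ay":0,"az":0,"claw":0.5},{"dx":1,"dy":0,"dz":0,"ax":0,"ay":0,"az":0,"claw":0.5},{"dx":0.6,"dy":0,"dz":-0.3,"ax":0,"ay":0,"az":0,"claw":0.5},{"dx":0.2,"dy":0,"dz":-0.8,"ax":0,"ay":0,"az":0,"claw":0.5},{"dx":0,"dy":0,"dz":-1.5,"ax":0,"ay":0,"az":0,"claw":0.5},{"dx":0,"dy":0,"dz":-1.5,"ax":0,"ay":0,"az":0,"claw":0.5},{"dx":0,"dy":0,"dz":-1.5,"ax":0,"ay":0,"az":0,"claw":0.5},{"dx":0,"dy":0,"dz":-1.5,"ax":0,"ay":0,"az":0,"claw":0.5}]'
python3 -m inch '[{"dx":0,"dy":0,"dz":-1.5,"ax":0,"ay":0,"az":0,"claw":0.5},{"dx":0,"dy":0,"dz":-1.5,"ax":0,"ay":0,"az":0,"claw":0.5},{"dx":0,"dy":0,"dz":-1.5,"ax":0,"ay":0,"az":0,"claw":0.5},{"dx":0,"dy":0,"dz":-1.2,"ax":0,"ay":0,"az":0,"claw":0.5},{"dx":0,"dy":0,"dz":-0.5,"ax":0,"ay":0,"az":0,"claw":0.5},{"dx":0,"dy":0,"dz":0,"ax":0,"ay":0,"az":0,"claw":0.5}]'
python3 -c "
from h import *
a=np.radians(-15.2);st();go([.536+.008*np.cos(a),.278+.008*np.sin(a),.15],[180,0,-15.2])"
```

```text
time: 42.2
ee_pos: [0.7466, 0.0375, 0.0973]
orientation: [-180.0, 0.0, 9.9]
contact_force: [-0.8, 0.2, -0.9]
grip_width: 0.0593
gripper_force: 54.9
time: 42.95
ee_pos: [0.7467, 0.0376, 0.158]
orientation: [-180.0, 0.0, 9.9]
contact_force: [0.1, 0.3, -2.1]
grip_width: 0.0592
gripper_force: 55.0
42.95 [0.7467 0.0376 0.158 ] [-1.7996e+02  4.0000e-02  9.9000e+00] F [ 0.1  0.3 -2.1] grip 0.0592 55.0 q [-36.  53.  54.  94. -49.  60. -46.]
shift cm [-15.9  -26.97   0.83] turn [-0.03  0.04 25.1 ]
```

```bash
python3 -m inch '[{"dx":0,"dy":-0.5,"dz":0,"ax":0,"ay":0,"az":0,"claw":0.5},{"dx":0,"dy":-1.2,"dz":0,"ax":0,"ay":0,"az":0,"claw":0.5},{"dx":0,"dy":-2,"dz":0,"ax":0,"ay":0,"az":0,"claw":0.5},{"dx":-0.2,"dy":-2.2,"dz":0,"ax":0,"ay":0,"az":0,"claw":0.5},{"dx":-0.6,"dy":-2.2,"dz":0,"ax":0,"ay":0,"az":0,"claw":0.5},{"dx":-1,"dy":-2,"dz":0,"ax":0,"ay":0,"az":1.5,"claw":0.5},{"dx":-1.4,"dy":-1.9,"dz":0,"ax":0,"ay":0,"az":2,"claw":0.5},{"dx":-1.6,"dy":-1.8,"dz":0,"ax":0,"ay":0,"az":2.5,"claw":0.5},{"dx":-1.8,"dy":-1.8,"dz":0,"ax":0,"ay":0,"az":2.5,"claw":0.5},{"dx":-1.8,"dy":-1.8,"dz":0,"ax":0,"ay":0,"az":2.5,"claw":0.5}]'
python3 -c "
from h import *
a=np.radians(-15.2);st();go([.536+.008*np.cos(a),.278+.008*np.sin(a),.15],[180,0,-15.2])"
```

```text
time: 44.2
ee_pos: [0.6379, 0.203, 0.158]
orientation: [-179.9, 0.1, -1.1]
contact_force: [-0.1, 0.3, -2.0]
grip_width: 0.0592
gripper_force: 54.9
44.2 [0.6379 0.203  0.158 ] [-1.7995e+02  8.0000e-02 -1.1300e+00] F [-0.1  0.3 -2. ] grip 0.0592 54.9 q [-56.  51.  59. 105. -52.  57. -65.]
shift cm [-9.56 -7.1   0.82] turn [-0.04  0.09 14.07]
```

```bash
python3 -m inch '[{"dx":-1.7,"dy":-1.5,"dz":0,"ax":0,"ay":0,"az":2.3,"claw":0.5},{"dx":-1.7,"dy":-1.3,"dz":0,"ax":0,"ay":0,"az":2.5,"claw":0.5},{"dx":-1.6,"dy":-1.2,"dz":0,"ax":0,"ay":0,"az":2.5,"claw":0.5},{"dx":-1.4,"dy":-0.8,"dz":0,"ax":0,"ay":0,"az":2.5,"claw":0.5},{"dx":-1,"dy":-0.6,"dz":0,"ax":0,"ay":0,"az":2,"claw":0.5},{"dx":-0.6,"dy":-0.4,"dz":0,"ax":0,"ay":0,"az":1.5,"claw":0.5},{"dx":-0.3,"dy":-0.2,"dz":0,"ax":0,"ay":0,"az":0.7,"claw":0.5},{"dx":0,"dy":0,"dz":0,"ax":0,"ay":0,"az":0,"claw":0.5}]'
python3 -c "
from h import *
a=np.radians(-15.2);st();go([.536+.008*np.cos(a),.278+.008*np.sin(a),.15],[180,0,-15.2])
i=arm.snapshot('side');C=cam('side')
c=big(mask(i,(50,90,40),(75,255,255),(120,220,400,384)));print(cv2.boundingRect(c),cv2.minAreaRect(c))"
```

```text
time: 45.2
ee_pos: [0.5631, 0.2699, 0.1581]
orientation: [-180.0, 0.0, -15.1]
contact_force: [-0.0, -0.5, -1.7]
grip_width: 0.0593
gripper_force: 54.9
45.2 [0.5631 0.2699 0.1581] [-1.7999e+02  5.0000e-02 -1.5080e+01] F [-0.  -0.5 -1.7] grip 0.0593 54.9 q [-68.  51.  63. 111. -56.  56. -82.]
shift cm [-2.03 -0.08  0.81] turn [-0.01  0.05  0.12]
(226, 291, 29, 44) ((243.44998168945312, 313.14996337890625), (29.4091796875, 39.84469223022461), 18.43494987487793)
```

```bash
python3 -m inch '[{"dx":-0.6,"dy":0,"dz":0.4,"ax":0,"ay":0,"az":0,"claw":0.5},{"dx":-0.8,"dy":-0.1,"dz":1,"ax":0,"ay":0,"az":0,"claw":0.5},{"dx":-0.5,"dy":0,"dz":1.6,"ax":0,"ay":0,"az":0.1,"claw":0.5},{"dx":-0.1,"dy":0,"dz":2,"ax":0,"ay":0,"az":0,"claw":0.5},{"dx":0,"dy":0,"dz":2,"ax":0,"ay":0,"az":0,"claw":0.5},{"dx":0,"dy":0,"dz":1.6,"ax":0,"ay":0,"az":0,"claw":0.5},{"dx":0,"dy":0,"dz":1.2,"ax":0,"ay":0,"az":0,"claw":0.5},{"dx":0,"dy":0,"dz":0.8,"ax":0,"ay":0,"az":0,"claw":0.5},{"dx":0,"dy":0,"dz":0.4,"ax":0,"ay":0,"az":0,"claw":0.5},{"dx":0,"dy":0,"dz":0,"ax":0,"ay":0,"az":0,"claw":0.5}]'
python3 -c "
from h import *
a=np.radians(-15.2);st();go([.536+.008*np.cos(a),.278+.008*np.sin(a),.021],[180,0,-15.2]);print(arm.sense()['joint_pos'].round(1))"
```

```text
time: 46.5
ee_pos: [0.5441, 0.2758, 0.0482]
orientation: [-180.0, 0.1, -15.2]
contact_force: [-0.2, -0.5, -1.6]
grip_width: 0.0593
gripper_force: 54.9
46.5 [0.5441 0.2758 0.0482] [-1.7998e+02  5.0000e-02 -1.5210e+01] F [-0.2 -0.5 -1.6] grip 0.0593 54.9 q [-65.  57.  54. 115. -67.  48. -75.]
shift cm [-0.04  0.01  2.72] turn [-0.02  0.05 -0.01]
[-65.   56.8  54.5 115.1 -67.   47.8 -75. ]
```

```bash
python3 -m inch '[{"dx":0,"dy":0,"dz":0.6,"ax":0,"ay":0,"az":0,"claw":0.5},{"dx":0,"dy":0,"dz":0.8,"ax":0,"ay":0,"az":0,"claw":0.5},{"dx":0,"dy":0,"dz":0.6,"ax":0,"ay":0,"az":0,"claw":0.5},{"dx":0,"dy":0,"dz":0.4,"ax":0,"ay":0,"az":0,"claw":0.5},{"dx":0,"dy":0,"dz":0.2,"ax":0,"ay":0,"az":0,"claw":0.5},{"dx":0,"dy":0,"dz":0,"ax":0,"ay":0,"az":0,"claw":0.5}]'; python3 -m inch '[{"dx":0,"dy":0,"dz":0.1,"ax":0,"ay":0,"az":0,"claw":0.5},{"dx":0,"dy":0,"dz":0.05,"ax":0,"ay":0,"az":0,"claw":0.5},{"dx":0,"dy":0,"dz":0,"ax":0,"ay":0,"az":0,"claw":0.5}]'
```

```text
time: 47.25
ee_pos: [0.5439, 0.2758, 0.022]
orientation: [-180.0, 0.1, -15.2]
contact_force: [0.5, 0.5, -2.3]
grip_width: 0.0595
gripper_force: 55.0
time: 47.62
ee_pos: [0.5439, 0.2759, 0.0206]
orientation: [-180.0, 0.1, -15.2]
contact_force: [0.3, 0.5, -0.7]
grip_width: 0.0591
gripper_force: 55.0
```

```bash
python3 -m inch '[{"dx":0,"dy":0,"dz":0.05,"ax":0,"ay":0,"az":0,"claw":0.5},{"dx":0,"dy":0,"dz":0,"ax":0,"ay":0,"az":0,"claw":0.75},{"dx":0,"dy":0,"dz":0,"ax":0,"ay":0,"az":0,"claw":0.9},{"dx":0,"dy":0,"dz":0,"ax":0,"ay":0,"az":0,"claw":1},{"dx":0,"dy":0,"dz":0,"ax":0,"ay":0,"az":0,"claw":1},{"dx":0,"dy":0,"dz":-1,"ax":0,"ay":0,"az":0,"claw":1},{"dx":0,"dy":0,"dz":-2.5,"ax":0,"ay":0,"az":0,"claw":1},{"dx":0,"dy":0,"dz":-4,"ax":0,"ay":0,"az":0,"claw":1},{"dx":0,"dy":0,"dz":-5,"ax":0,"ay":0,"az":0,"claw":1},{"dx":0,"dy":0,"dz":-5,"ax":0,"ay":0,"az":0,"claw":1}]'
python3 -m inch '[{"dx":0,"dy":0,"dz":-5,"ax":0,"ay":0,"az":0,"claw":1},{"dx":-2,"dy":0,"dz":-4,"ax":0,"ay":0,"az":0,"claw":1},{"dx":0,"dy":0,"dz":0,"ax":0,"ay":0,"az":0,"claw":1},{"dx":0,"dy":0,"dz":0,"ax":0,"ay":0,"az":0,"claw":1}]'
python3 - <<'E'
from tray import *
st();T=pose();i=arm.snapshot("wrist");cv2.imwrite("pics/w9.png",i);C=cam("wrist",T)
c=big(mask(i,(50,100,40),(75,255,255)));print("tray",rect(C,c,.033)[0])
m=cv2.morphologyEx(mask(i,(0,100,60),(16,255,255)),cv2.MORPH_OPEN,np.ones((5,5)));print("mat",rect(C,big(m),.003)[0])
R=Ro.from_euler('z',-15.2,degrees=True).as_matrix();h=cv2.cvtColor(i,cv2.COLOR_BGR2HSV)
for y in range(-24,25,6):
    s=''
    for x in range(-70,71,4):
        p=proj(C,np.array([.536,.278,0])+R@np.array([x/1e3,y/1e3,.017]))[0].round().astype(int);q=h[p[1],p[0]] if 0<=p[1]<384 else (0,0,0);s+='g' if 45<q[0]<80 else 'D' if q[2]<100 and q[0]<30 else 'w' if q[0]<30 else '.'
    print(s)
show([.536,.278,.003],-15.2)
# unmoved objects: difference of top views
d=cv2.absdiff(arm.snapshot("top"),cv2.imread("pics/top0.png")).max(2)
for n,b in dict(fish=(215,245,248,300),offcut=(265,255,305,288),jarR=(175,258,203,285),jarB=(318,260,347,288),glue=(340,130,372,163),block=(322,185,402,230),cutter=(210,175,275,240)).items():print(n,d[b[1]:b[3],b[0]:b[2]].mean().round(1))
E
```

```text
time: 48.88
ee_pos: [0.5439, 0.2755, 0.1971]
orientation: [-180.0, 0.1, -15.2]
contact_force: [0.7, 0.8, 0.6]
grip_width: 0.0855
gripper_force: 0.0
time: 49.38
ee_pos: [0.5244, 0.281, 0.2849]
orientation: [-180.0, 0.1, -15.2]
contact_force: [0.1, 0.5, -1.4]
grip_width: 0.0854
gripper_force: 0.0
49.38 [0.5244 0.281  0.2849] [-1.7998e+02  1.1000e-01 -1.5200e+01] F [ 0.1  0.5 -1.4] grip 0.0854 0.0 q [-77.  42.  73. 109. -45.  65. -91.]
tray ((535.8441772460938, 277.265380859375), (59.064090728759766, 148.93002319335938), 74.77793884277344)
mat ((369.6022644042969, -82.53789520263672), (53.06122589111328, 91.96064758300781), 36.27212142944336)
gggggggggggggggggggggggggDDggggggggg
gggggggggggggggggggggggDDDDDDggggggg
..wwwwwwgwwwwwwwwwwggggDDDDDDggDDDgg
wwwwwwwwwwwwwwwwwwwgggggDDDDDgDDDDDg
wwwwwwwwwwwwwwwwwwwgggggggggg.DDDDDg
wwwwwwwwg......ggggggggggggggg.DDDgg
gggggggggggggggggggggggggggggggggggg
gggggggggggggggggggggggggggggggggggg
gggggggggggggggggggggggggggggggggggg
side ggggggggggggggggggg.wwDgggggg
side wwww..ggggggg.gggggwwww.g...g
side wwwwwwwwwwwwwwwggggDwwwgwwww.
side wwwwwwwwwwwwwwwggggg.Dggwwww.
side ggggggggggg.gggggggggggg.DDgg
side ggggggggggggggggggggggggggggg
side ggggggggggggggggggggggggggggg
top ggggggggggggggggggggggggggggg
top gggggggg.g.g.gwggggDDDD.ggggg
top gggwwwwwwwwwwwwwgggDDDDDDDDDg
top wwwwwwwwwwwwwwwggggggDggDDDDD
top wwwwwwwg...g.ggggggggggg.DDDg
top ..wgggggggggggggggggggggggggg
top gggggggggg.....gggggggggggggg
fish 4.4
offcut 28.3
jarR 4.6
jarB 4.5
glue 4.2
block 4.5
cutter 17.3
```

```bash
python3 - <<'E'
from h import *
for n,b in(("side",(325,180,375,225)),("top",(260,250,312,292))):
    for im in(cv2.imread(f"pics/{n}0.png"),arm.snapshot(n)):
        x0,y0,x1,y1=b;m=mask(im,(0,100,40),(15,255,255),b);c=big(m) if m.any() else None
        print(n,None if c is None else cv2.minAreaRect(c),im[y0:y1,x0:x1].mean((0,1)).round())
i=arm.snapshot("side");h=cv2.cvtColor(i,cv2.COLOR_BGR2HSV)
for s in(.0,.03,.06,.1,.12):
    p=proj(cam("side"),M0-U*s)[0].round().astype(int);print(s,p,h[p[1],p[0]])
E
```

```text
side ((349.2500305175781, 202.75001525878906), (38.18376159667969, 14.849242210388184), 45.0) [ 88. 121. 145.]
side ((358.22003173828125, 210.96002197265625), (14.600000381469727, 15.199999809265137), 53.13010025024414) [69. 77. 74.]
top ((283.3800048828125, 271.8400573730469), (11.400001525878906, 32.0), 53.13010025024414) [ 74. 114. 144.]
top ((283.4000244140625, 271.7000427246094), (11.200000762939453, 31.80000114440918), 53.13010025024414) [ 64.  98. 124.]
0.0 [271 186] [75 24 86]
0.03 [262 195] [ 30  11 112]
0.06 [253 203] [ 25  14 106]
0.1 [242 213] [18 32 80]
0.12 [236 218] [ 35  10 152]
```

```bash
python3 -c "
from cell import arm
print(arm.job_done())"
```

```text
the job is handed in; nothing more can be done
None
```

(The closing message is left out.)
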